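# Put the loose ticket plate in its spring clip

## Robot

A 6-joint arm with a two-finger parallel gripper is mounted at the origin on the work surface. World frame = base frame: x ahead of the robot, y to its left, z up, the work surface at z = 0. Lengths are in m, angles in rad, forces in N, time in s.
With the tool pointing down it reaches from about 0.35 to 0.975 m from the base axis. Payload 4.9 kg.
Tool frame: the origin (TCP) lies at the very end of the fingers, on their centre line; the grasp point (between the pads) lies 19 mm behind it; x points along the fingers, z is the direction in which the jaws open and shut, and the axes are right-handed (so a half turn about x gives the same grasp; the last joint's range is limited). The gripper opens to 85 mm and grips with 20 to 120 N. Pads are 22 mm wide; open, the fingers measure 114 mm over their backs; the gripper's body (76 mm by 85 mm) begins 54 mm behind the grasp point. The pads swing forward as they close: fully open they stand 13 mm farther back than shut.
Start: joints at [-1.381, 0.053, 1.613, -0, 1.476, -0.119], TCP at [0.19, -0.595, 0.231] pointing down, gripper open.
Joint ranges: [-3.01, 3.01], [-1.01, 2.22], [0.06, 2.58], [-1.02, 4.17], [0.09, 2.62], [-3.14, 3.14]. Speed limits (rad/s): [2.57, 2.57, 3.14, 3.14, 3.14, 3.14].

## Interface

Orientations are given as a unit quaternion [w, x, y, z].
In Python, from plant import manip, viewer gives the robot as it stands.
- The arm moves only by the shell command python3 -m inch 'ROWS'. ROWS is JSON, a list of rows, each an object with "fingers": the opening, from -1 (shut) to 1 (fully open), so that 0 is half open; "delta_pos": the shift along the tool's x, y, z in cm, a list of three; "twist": the turn, a rotation vector about the tool's x, y, z in degrees, a list of three. A call has 1 to 5 rows; each row shifts and turns the commanded pose from where the row before left it, along the tool's axes as they then stand; what a row does not reach is not made up. A row lasts 1/8 s, in which the tool goes at most 62.5 mm and 10.7 degrees, less where a joint would pass 70% of its speed; a pose out of reach is approached as far as the arm can. A call is refused whole if a number of a shift passes 6.25 or a number of a turn 10.7, either way. A call with a gripper value outside its range is refused whole. The fingers move at their own pace and stop on an object; the grip force is fixed at half the most. Time passes only in rows, so rows that do not move let the fingers close. It gives the time, the measured TCP pose, the force and the opening at its end, in the units of the state.
- manip.state(): the state, without advancing time (a new reading comes with each control period).
- viewer.grab_frame(name): name is "scene" or "top" or "wrist"; returns a dict with "pixels" (400x640x3 uint8, blue, green, red), "range_z" (400x640 float32, m along the optical axis (not along the pixel's ray), 0 where there is no reading), "K" (3x3 intrinsics, pixels), "pose" (4x4, takes a point from camera to world coordinates). Camera axes: x right, y down, z forward; pixel columns grow to the right and rows downward; lengths in m; the calibration is good to about 2 mm. A picture is of the moment at which its call begins.
- manip.job_done(): hands the job in, once; it reports no verdict.
The state is a dict: "time": time; "joint_pos": joint angles; "joint_vel": joint speeds; "joint_efforts": joint torques, N m; "tool_pos": TCP position; "tool_rot": TCP orientation; "contact_force": force on the tool from outside, world axes, zero at the start; "ft_torque": the same for the moment, N m; "gripper_width": opening from 0.0 (shut) to 1.0 (fully open).
Only numpy, scipy, OpenCV 4.12 (cv2) and the standard library are available. Lean on these libraries where they do the work, as an engineer would, in place of code of your own. Each camera call takes 0.05 s, during which the arm holds its last target.

## Task

The thin green ticket plate has slid back flat on the lower clear riser: with light pressure slide it forward until about a third of it overhangs the riser's front edge, pick it up by the overhanging end, and push its far edge fully home, until it clicks, in the spring clip on the front of the top riser, cream face up and roughly centred, then let go. Be gentle with the acrylic and the clip, do not drop the plate, and leave the tins and the jar as they stand.

Things in the scene. Friction and masses are not known exactly. Their poses are not given: they have to be found in the camera images.
- riser: lower clear acrylic riser, fixed: bent 5 mm sheet, flat top 280 mm deep (its x), 460 mm wide (its y), top face 70 mm above the shelf, open in front and behind. The front 160 mm of its top are open; the top riser stands on the rest. Origin: centre of its underside; x points to its back, z up. Stiff: it does not give, and it scratches when something is pressed or knocked on it with over 20 N
- riser_edge (a point): middle of the upper front edge of the lower riser (140 mm in front of its origin, 70 mm up); the edge runs along the riser's y; axes as riser
- top_riser: upper clear acrylic riser, fixed, standing on the lower one, backs flush: 120 mm deep (x), 400 mm wide (y), 90 mm high, open in front and behind, with an 85 mm high space under its sheet. Origin: centre of its underside; axes as the lower riser
- plate: blank ticket plate, green aluminium: 120 mm long (x), 60 mm wide (y), 3 mm thick, 40 to 80 g; groove across it 10 mm from the back edge; matt rubber cream face 88 x 44 mm, 0.6 mm proud, on which a fingertip grips (it slips on the green). Flat on the lower riser, front edge 20 to 45 mm behind the riser's, back edge close by the top riser. Origin: centre, mid-thickness; x to its back edge, z up. Past 60 mm of overhang it tips off
- plate_front (a point): middle of the plate's front edge, 60 mm from its centre
- clip: spring clip on the front edge of the top riser. Origin: top of the sheet's front edge, middle of the clip; axes as the risers. Its foot is fixed; its 40 mm wide head slopes: the way in points to the riser's back and 25 degrees up. Slid fully in, the head's stop (mid-thickness of a homed plate) is at x = +4, z = +26 mm; it may be set up to 25 mm further out, down the slope, which is not measured
- clip_foot (a point): same point as the clip's origin. Head, along its slope from the stop: flat steel lower jaw 30 mm long, its lip turned down 7 mm at 40 mm; black sprung jaw above, bead 10 mm from the stop, flaring up to 9 mm over the plate's middle at 33 mm. The plate parts the jaws with 2 to 6 N, clicks in when the bead drops in its groove, and meets the rigid stop; the head stays put, pushes over 12 N bend it
- clip_jaw (a joint): opening of the clip's sprung upper jaw, rad: 0 empty, about 0.09 with the plate's full thickness under the bead, about 0.02 to 0.03 when the plate is fully home and the bead sits in its groove
- tin1: closed round tin, brushed aluminium, 56 mm across and 24 mm tall, standing at one end of the lower riser. Origin: centre of its underside
- tin2: closed round tin, brushed aluminium, 56 mm across and 24 mm tall, standing at the other end of the lower riser. Origin as tin1
- tin3: closed round tin, brushed aluminium, 56 mm across and 24 mm tall, standing on the top riser. Origin as tin1
- tin4: closed round tin, brushed aluminium, 56 mm across and 24 mm tall, standing on the top riser. Origin as tin1
- tin5: closed round tin, brushed aluminium, 56 mm across and 24 mm tall, standing on the top riser. Origin as tin1
- jar: short clear glass jar with a black screw cap, 50 mm across and 50 mm tall, standing on the top riser. Origin: centre of its underside
Things that resemble listed ones, but are neither listed nor needed, are in the scene too. Several things have the shape of the plate; the one meant has the colours described above.

How it is judged:
On the way, in this order (a step that is already met when the one before it is completed fails the run):
1. the plate, still lying flat on the lower riser, overhangs its front edge by at least 25 mm (middle of the plate's front edge) (x of plate_front in the frame of riser_edge below -0.025 m and angle between plate's own z axis and vertical below 0.05 rad and z of plate in the frame of riser_edge below 0.004 m), for 0.3 s.
2. the plate is held in the fingers, at least 25 mm clear of the lower riser (z of plate in the frame of riser_edge above 0.0265 m and contact force between the fingers and plate above 0.5 N and contact force between plate and riser below 0.05 N), for 0.2 s.
At the end, for the whole second after the job is handed in: The plate sits fully home between the clip's jaws, the bead of the upper jaw in the plate's groove (jaw opening under 0.055 rad), within 12 mm of the middle of the clip, square to it within 0.12 rad and sloping as the clip does, cream face up, let go and at rest (value of joint clip_jaw between 0.006 and 0.055 rad and x of plate in the frame of clip between -0.08 and -0.045 m and y of plate in the frame of clip between -0.012 and 0.012 m and z of plate in the frame of clip between -0.017 and 0.008 m and angle between the y axis of plate and the y axis of clip, either way round below 0.12 rad and angle between plate's own z axis and vertical between 0.3 and 0.6 rad and linear speed of plate below 0.01 m/s and contact force between the fingers and plate below 0.05 N); the robot touches nothing.
It fails at once if the plate is pressed on the lower riser with more than 20 N (contact force between plate and riser above 20 N).
It fails at once if the plate loads the clip with more than 20 N, its two jaws and stop added together (5 to 7 N of it is the spring's own nip) (contact force between plate and clip above 20 N).
It fails at once if the robot presses on a riser or the clip itself with more than 20 N (contact force between any of the fingers, the arm and riser above 20 N or contact force between any of the fingers, the arm and top_riser above 20 N or contact force between any of the fingers, the arm and clip above 20 N).
It fails at once if the plate is dropped off the lower riser (z of plate in the frame of riser_edge below -0.025 m).
It fails at once if a tin or the jar is shifted by more than 10 mm or tipped (distance of any of tin1, tin2, tin3, tin4, tin5, jar from where it was at the start of the episode above 0.01 m or angle between any of tin1, tin2, tin3, tin4, tin5, jar's own z axis and vertical above 0.2 rad).
It also fails if it takes over 72 s, if anything falls off the work surface, if the arm or the gripper's body presses on something with over 40 N, if the wrist force passes 120 N, or if a joint passes its speed limit or range.

## Working session

There is one attempt and no reset: what is moved stays moved. The work goes in short steps, Python scripts to look and compute and a shell command to move; the robot and the scene stay as the last step left them, time stands still between calls to the robot, and variables do not carry over. Pictures are saved under pics/ and viewed, and the job is handed in when it is done.

```bash
ls -R | head -50; mkdir -p pics; cat > h.py <<'E'
import numpy as np, cv2
from plant import manip, viewer
from scipy.spatial.transform import Rotation as R
def grab(n,save=None):
    f=viewer.grab_frame(n)
    if save: cv2.imwrite('pics/%s.png'%save,f['pixels']); np.savez('pics/%s.npz'%save,px=f['pixels'],d=f['range_z'],K=f['K'],T=f['pose'])
    return f
def load(s):
    z=np.load('pics/%s.npz'%s); return dict(pixels=z['px'],range_z=z['d'],K=z['K'],pose=z['T'])
def pt(f,u,v,z=None):
    K=f['K'];T=f['pose']
    d=np.array([(u-K[0,2])/K[0,0],(v-K[1,2])/K[1,1],1])
    if z is None: p=d*f['range_z'][int(round(v)),int(round(u))]; return T[:3,:3]@p+T[:3,3]
    D=T[:3,:3]@d; s=(z-T[2,3])/D[2]; return T[:3,3]+s*D
def proj(f,p):
    T=f['pose'];c=T[:3,:3].T@(np.asarray(p)-T[:3,3]); q=f['K']@c; return q[:2]/q[2]
def Rt(s): q=s['tool_rot']; return R.from_quat([q[1],q[2],q[3],q[0]]).as_matrix()
E
python3 - <<'E'
from h import *
np.set_printoptions(precision=4,suppress=True)
for n in ['scene','top','wrist']:
    f=grab(n,n+'0'); print(n,f['K'].tolist(),f['pose'].round(3).tolist())
s=manip.state();print(s);print(Rt(s))
E
```

```text
.:
pics

./pics:
scene [[423.5876983513353, 0.0, 308.9610236291384], [0.0, 423.5876983513353, 194.84599571668025], [0.0, 0.0, 1.0]] [[0.102, 0.654, -0.75, 1.448], [0.995, -0.078, 0.068, -0.068], [-0.015, -0.753, -0.658, 0.919], [0.0, 0.0, 0.0, 1.0]]
top [[443.106630756301, 0.0, 321.3980117968134], [0.0, 443.106630756301, 198.61443101508817], [0.0, 0.0, 1.0]] [[-0.013, -0.995, 0.103, 0.455], [-1.0, 0.01, -0.023, 0.03], [0.022, -0.104, -0.994, 1.282], [0.0, 0.0, 0.0, 1.0]]
wrist [[293.68422569273986, 0.0, 321.05652157560974], [0.0, 293.68422569273986, 197.78652042013994], [0.0, 0.0, 1.0]] [[0.304, -0.919, -0.249, 0.254], [-0.953, -0.294, -0.077, -0.575], [-0.003, 0.261, -0.965, 0.373], [0.0, 0.0, 0.0, 1.0]]
{'time': 0.15, 'joint_pos': array([-1.381 ,  0.0533,  1.614 , -0.    ,  1.476 , -0.119 ]), 'joint_vel': array([ 0.0013, -0.0021, -0.0032, -0.0016, -0.    , -0.    ]), 'joint_efforts': array([  0.0007, -39.424 , -37.0722,  -0.0001,   0.0046,  -0.    ]), 'tool_pos': array([ 0.1899, -0.595 ,  0.2303]), 'tool_rot': array([ 0.5705,  0.4175,  0.5714, -0.4168]), 'contact_force': array([-0.538 ,  0.7077,  0.2173]), 'ft_torque': array([0.088 , 0.0272, 0.0114]), 'gripper_width': 1.0008902009981098}
[[-0.0003  0.9527  0.3039]
 [ 0.0016  0.3039 -0.9527]
 [-1.      0.0002 -0.0017]]
```

View pics/scene0.png

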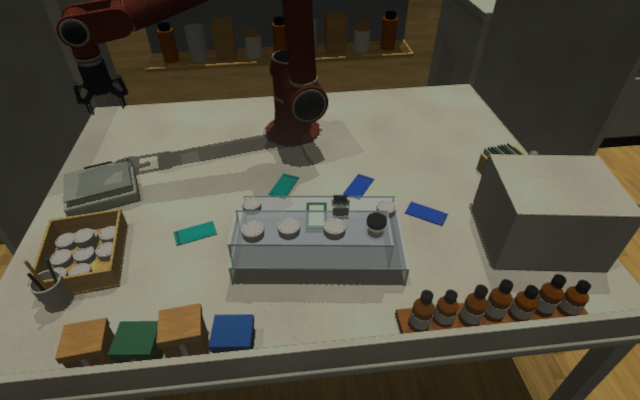

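View pics/top0.png

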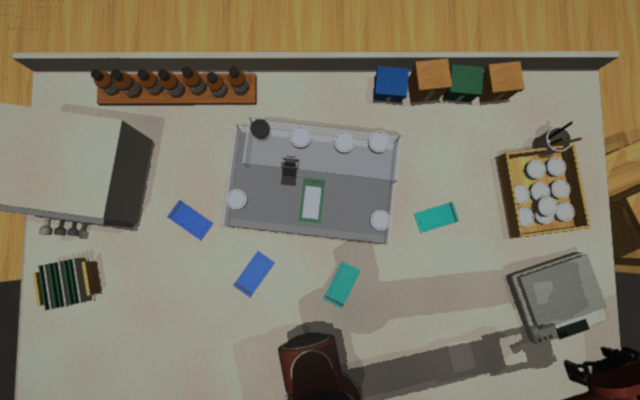

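View pics/wrist0.png

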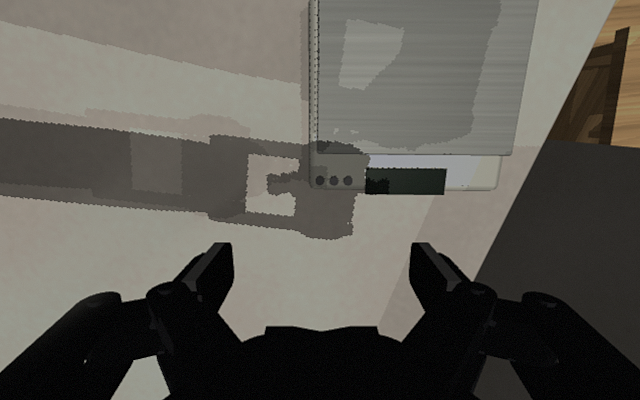

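The top view shows the risers at columns 225–400, rows 120–245. These could be taken for the plate:
- green with a cream face, on the riser, (312,200)
- teal, (342,285)
- teal, (436,217)
- blue, (190,220)
- blue, (254,273)

Only the one at (312,200) is green with a cream face and lies on the lower riser, so I'll crop that.

```bash
python3 - <<'E'
from h import *
f=load('top0'); c=f['pixels'][110:255,215:410]
cv2.imwrite('pics/crop1.png',cv2.resize(c,None,fx=4,fy=4,interpolation=cv2.INTER_CUBIC))
np.set_printoptions(precision=4,suppress=True)
for n,(u,v) in dict(plate=(312,200),sheet_low=(265,220),clip=(290,165),table=(420,300),top=(320,150),jar=(260,128)).items(): print(n,pt(f,u,v))
f=load('scene0'); c=f['pixels'][180:290,220:415]
cv2.imwrite('pics/crop2.png',cv2.resize(c,None,fx=4,fy=4,interpolation=cv2.INTER_CUBIC))
E
```

```text
plate [0.5771 0.0271 0.0765]
sheet_low [0.5242 0.1558 0.0703]
clip [0.6526 0.0809 0.1973]
table [ 0.2948 -0.2781  0.001 ]
top [0.6981 0.0053 0.159 ]
jar [0.743  0.1535 0.2115]
```

View pics/crop1.png

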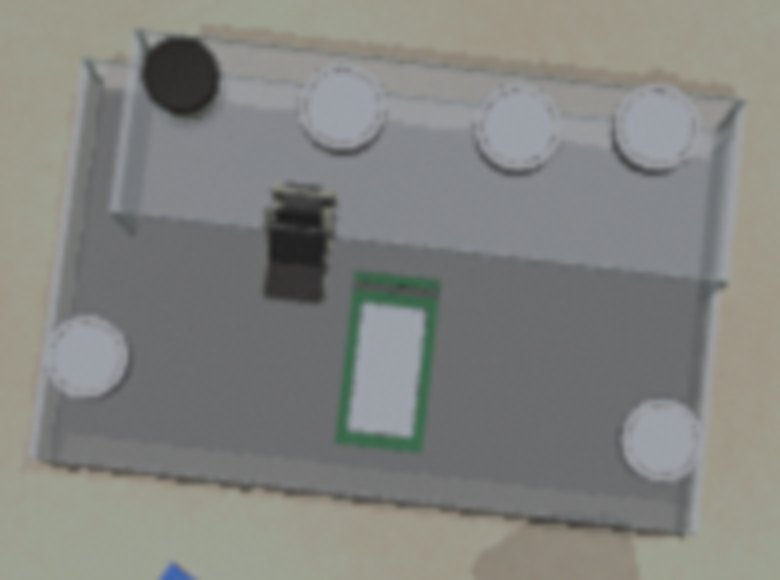

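View pics/crop2.png

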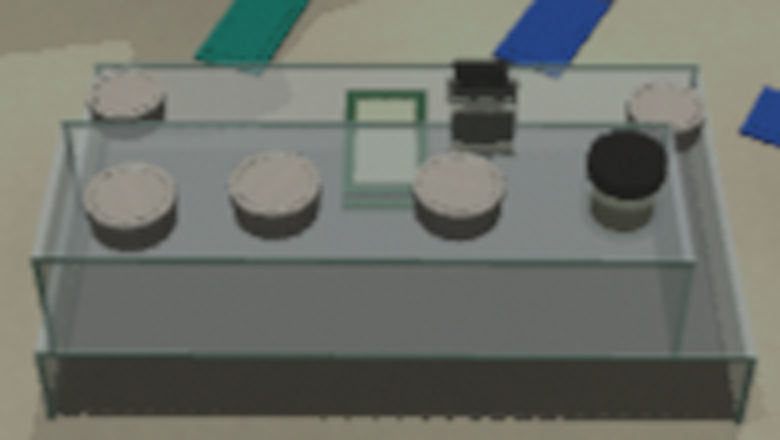

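The crop confirms a green plate with a cream face on the lower riser, its groove towards the back. The clip is at about (290,165). First I'll take rough riser, plate and clip measurements from the top view, then move the wrist camera over.

```bash
python3 - <<'E'
from h import *
np.set_printoptions(precision=4,suppress=True)
f=load('top0')
P=lambda x,y,z:pt(f,215+x/4-.4,110+y/4-.4,z)
a,b=P(37,460,.07),P(690,535,.07); print('low front',a,b,np.linalg.norm(a-b),np.degrees(np.arctan2((a-b)[0],(a-b)[1])))
a,b=P(122,212,.16),P(722,287,.16); print('top front',a,b,np.linalg.norm(a-b),np.degrees(np.arctan2((a-b)[0],(a-b)[1])))
for c in [(336,442),(423,452),(438,280),(356,272)]: print('plate',P(*c,.073))
E
python3 -m inch '[{"fingers":-1,"delta_pos":[-1.1,4.05,-4.2],"twist":[0,0,0]},{"fingers":-1,"delta_pos":[-1.1,4.05,-4.2],"twist":[0,0,0]},{"fingers":-1,"delta_pos":[-1.1,4.05,-4.2],"twist":[0,0,0]},{"fingers":-1,"delta_pos":[-1.1,4.05,-4.2],"twist":[0,0,0]},{"fingers":-1,"delta_pos":[-1.1,4.05,-4.2],"twist":[0,0,0]}]'
python3 -m inch '[{"fingers":-1,"delta_pos":[-1.1,4.05,-4.2],"twist":[0,0,0]},{"fingers":-1,"delta_pos":[-1.1,4.05,-4.2],"twist":[0,0,0]},{"fingers":-1,"delta_pos":[-1.1,4.05,-4.2],"twist":[0,0,0]},{"fingers":-1,"delta_pos":[-1.1,4.05,-4.2],"twist":[0,0,0]},{"fingers":-1,"delta_pos":[-1.1,4.05,-4.2],"twist":[0,0,0]}]'
```

```text
low front [0.513  0.2675 0.07  ] [ 0.4567 -0.1767  0.07  ] 0.4477481405167102 7.224594543680705
top front [0.6666 0.1973 0.16  ] [ 0.6146 -0.1864  0.16  ] 0.3872449288886224 7.7213333960118575
plate [0.5228 0.0642 0.073 ]
plate [0.5153 0.005  0.073 ]
plate [ 0.6336 -0.0068  0.073 ]
plate [0.6397 0.0496 0.073 ]
time: 0.78
tool_pos: [0.3194, -0.3319, 0.2863]
tool_rot: [0.571, 0.417, 0.571, -0.417]
contact_force: [0.6, 0.4, 0.5]
gripper_width: -0.004
time: 1.4
tool_pos: [0.4485, -0.0703, 0.3416]
tool_rot: [0.571, 0.417, 0.571, -0.417]
contact_force: [0.9, -0.9, -0.5]
gripper_width: -0.003
```

```bash

python3 -m inch '[{"fingers":-1,"delta_pos":[-0.5,4.05,-4.2],"twist":[0,0,0]},{"fingers":-1,"delta_pos":[-0.5,3,-3],"twist":[0,0,0]},{"fingers":-1,"delta_pos":[0,0,0],"twist":[-10.4,0,0]},{"fingers":-1,"delta_pos":[0,0,0],"twist":[-10.4,0,0]},{"fingers":-1,"delta_pos":[0,0,0],"twist":[-10.4,0,0]}]'
python3 -m inch '[{"fingers":-1,"delta_pos":[0,0,0],"twist":[-10.4,0,0]},{"fingers":-1,"delta_pos":[0,0,0],"twist":[-10.4,0,0]},{"fingers":-1,"delta_pos":[0,0,0],"twist":[-10.4,0,0]},{"fingers":-1,"delta_pos":[0,0,0],"twist":[-10.4,0,0]},{"fingers":-1,"delta_pos":[0,0,0],"twist":[-10.4,0,0]}]'
python3 -m inch '[{"fingers":-1,"delta_pos":[0,0,0],"twist":[-10.4,0,0]},{"fingers":-1,"delta_pos":[0,0,0],"twist":[-10.4,0,0]},{"fingers":-1,"delta_pos":[0,0,0],"twist":[-10.4,0,0]},{"fingers":-1,"delta_pos":[0,0,0],"twist":[-10.4,0,0]},{"fingers":-1,"delta_pos":[0,0,0],"twist":[-10.4,0,0]}]'
python3 -m inch '[{"fingers":-1,"delta_pos":[0,0,0],"twist":[-10.4,0,0]},{"fingers":-1,"delta_pos":[0,0,0],"twist":[-10.4,0,0]},{"fingers":-1,"delta_pos":[0,0,0],"twist":[0,0,0]}]'
python3 - <<'E'
from h import *
np.set_printoptions(precision=4,suppress=True)
s=manip.state();print(s['joint_pos'],s['tool_pos'],Rt(s),s['contact_force'])
f=grab('wrist','w1'); print(f['pose'])
E
```

```text
time: 2.02
tool_pos: [0.4933, 0.0181, 0.3508]
tool_rot: [0.663, 0.246, 0.663, -0.246]
contact_force: [0.8, 0.3, -0.1]
gripper_width: -0.001
time: 2.65
tool_pos: [0.4932, 0.0179, 0.3509]
tool_rot: [0.703, -0.069, 0.704, 0.069]
contact_force: [0.1, -0.3, -0.0]
gripper_width: 0.003
time: 3.28
tool_pos: [0.4932, 0.0178, 0.3509]
tool_rot: [0.602, -0.371, 0.602, 0.371]
contact_force: [-0.0, -0.1, -0.1]
gripper_width: -0.003
time: 3.65
tool_pos: [0.4933, 0.0178, 0.351]
tool_rot: [0.527, -0.471, 0.527, 0.471]
contact_force: [0.7, 0.1, -0.6]
gripper_width: 0.001
[-0.1148 -0.3075  1.7452 -0.      1.7045 -1.5733] [0.4933 0.0178 0.351 ] [[-0.0006 -0.9937  0.112 ]
 [ 0.0001  0.112   0.9937]
 [-1.      0.0006 -0.    ]] [ 0.6598  0.0913 -0.6413]
[[ 0.1117  0.9595  0.2588  0.4286]
 [ 0.9937 -0.1081 -0.0282  0.0258]
 [ 0.0009  0.2603 -0.9655  0.4934]
 [ 0.      0.      0.      1.    ]]
```

View pics/w1.png

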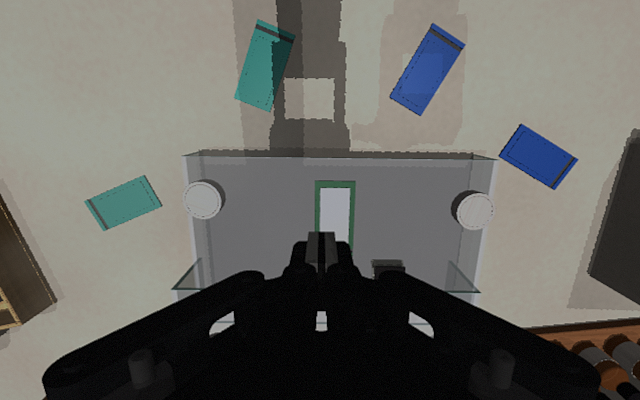

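The wrist view has image-down as +x. The riser's front edge is at row ~155, the plate's front edge at row ~181 (columns 315–354), and the clip at (388,265). I'll zoom in to measure.

```bash
python3 - <<'E'
from h import *
f=load('w1'); c=f['pixels'][145:275,290:420]
cv2.imwrite('pics/crop3.png',cv2.resize(c,None,fx=4.5,fy=4.5,interpolation=cv2.INTER_CUBIC))
g=f['range_z']
# clip depth points
np.set_printoptions(precision=4,suppress=True)
for u,v in [(375,266),(388,262),(400,266),(388,268),(388,272),(388,276)]: print(u,v,pt(f,u,v))
for u,v in [(250,156),(320,156),(450,157),(334,182),(320,200),(335,220)]: print(u,v,pt(f,u,v,.07),pt(f,u,v))
E
```

```text
375 266 [0.6117 0.0729 0.1634]
388 262 [0.6101 0.09   0.1597]
400 266 [0.6096 0.1014 0.1733]
388 268 [0.6094 0.0865 0.1754]
388 272 [0.4854 0.0442 0.3964]
388 276 [0.485  0.0435 0.3997]
250 156 [ 0.4688 -0.0811  0.07  ] [ 0.4692 -0.0821  0.0663]
320 156 [0.4801 0.0189 0.07  ] [ 0.4888  0.0177 -0.0015]
450 157 [0.5024 0.2047 0.07  ] [ 0.5147  0.2345 -0.0006]
334 182 [0.5203 0.035  0.07  ] [0.5197 0.035  0.0727]
320 200 [0.5453 0.0115 0.07  ] [0.5446 0.0116 0.0727]
335 220 [0.5793 0.0306 0.07  ] [0.5777 0.0306 0.0744]
```

View pics/crop3.png

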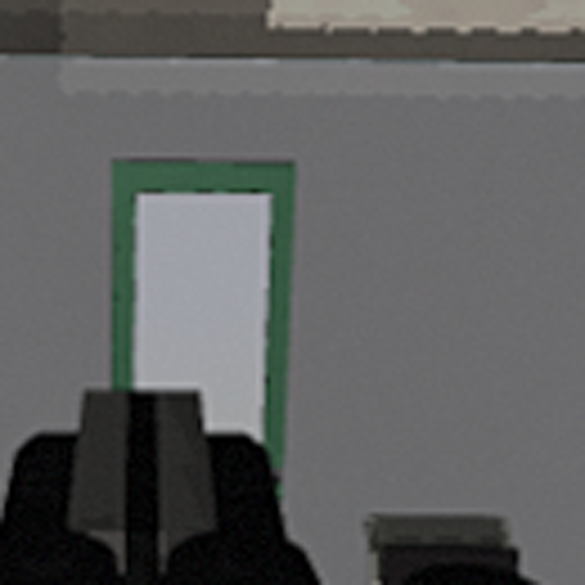

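```bash
python3 - <<'E'
from h import *
np.set_printoptions(precision=4,suppress=True)
f=load('w1')
P=lambda x,y,z:pt(f,290+x/4.5-.4,145+y/4.5-.4,z)
a,b=P(0,55.5,.07),P(585,62.5,.07); ang=np.arctan2((b-a)[0],(b-a)[1]); print('edge',a,b,np.degrees(ang))
c,d=P(113,162,.0735),P(296,163,.0735); print('front',c,d,np.linalg.norm(c-d),np.degrees(np.arctan2((d-c)[0],(d-c)[1])))
yh=(b-a)/np.linalg.norm(b-a); xh=np.array([yh[1],-yh[0],0])
m=(c+d)/2; print('behind',(m-a)@xh, 'plate centre',m+.06*xh, 'cream front', (P(203,193,.0741)-m)@xh)
print('left side pts',P(113,162,.0735),P(113,385,.0735), 'cream left', P(137,195,.0741),P(132,380,.0741))
E
```

```text
edge [ 0.4765 -0.0248  0.07  ] [0.4997 0.1611 0.07  ] 7.103106724466121
front [0.5143 0.0072 0.0735] [0.5213 0.0661 0.0735] 0.05929596682157233 6.742138788571249
behind 0.033378421955607744 plate centre [0.5773 0.0293 0.0735] cream front 0.010002932565555438
left side pts [0.5143 0.0072 0.0735] [ 0.5909 -0.0018  0.0735] cream left [0.526  0.0137 0.0741] [0.5896 0.0048 0.0741]
```

```bash

python3 -m inch '[{"fingers":-1,"delta_pos":[0,0,0],"twist":[0,0,-10]},{"fingers":-1,"delta_pos":[0,0,0],"twist":[0,0,-10]},{"fingers":-1,"delta_pos":[0,0,0],"twist":[0,0,0]}]'
cat > to.py <<'E'
import sys
from h import *
np.set_printoptions(precision=4,suppress=True)
s=manip.state(); t=np.array([float(x) for x in sys.argv[1:4]])
print('pos',s['tool_pos'],'F',s['contact_force'],'j',s['joint_pos'],'t',s['time'])
print(Rt(s)); print('tool delta cm',Rt(s).T@(t-s['tool_pos'])*100)
E
python3 to.py .572 .027 .110
```

```text
time: 4.08
tool_pos: [0.4915, 0.0182, 0.3502]
tool_rot: [0.601, -0.555, 0.437, 0.373]
contact_force: [0.4, -0.7, 0.2]
gripper_width: 0.002
pos [0.4915 0.0182 0.3502] F [ 0.431  -0.6911  0.1751] j [-0.1156 -0.5596  1.9528  0.0021  1.4006 -1.5745] t 4.075
[[ 0.3388 -0.9342  0.1115]
 [-0.0373  0.1051  0.9938]
 [-0.9401 -0.3408  0.0008]]
tool delta cm [25.2732  0.7578  1.7529]
```

```bash

python3 -m inch '[{"fingers":-1,"delta_pos":[5,0.15,0.35],"twist":[0,0,0]},{"fingers":-1,"delta_pos":[5,0.15,0.35],"twist":[0,0,0]},{"fingers":-1,"delta_pos":[5,0.15,0.35],"twist":[0,0,0]},{"fingers":-1,"delta_pos":[5,0.15,0.35],"twist":[0,0,0]},{"fingers":-1,"delta_pos":[5,0.15,0.35],"twist":[0,0,0]}]'
python3 -m inch '[{"fingers":-1,"delta_pos":[0,0,0],"twist":[0,0,0]},{"fingers":-1,"delta_pos":[0,0,0],"twist":[0,0,0]}]'
python3 - <<'E'
from h import *
for n in ['wrist','scene']: grab(n,n+'2')
a=cv2.imread('pics/wrist2.png');b=load('scene2')['pixels'][170:290,200:420]
cv2.imwrite('pics/scene2c.png',cv2.resize(b,None,fx=3.5,fy=3.5))
E
python3 to.py .572 .027 .074
```

```text
time: 4.7
tool_pos: [0.5748, 0.0265, 0.1126]
tool_rot: [0.601, -0.555, 0.438, 0.373]
contact_force: [0.0, -0.1, -0.2]
gripper_width: 0.002
time: 4.95
tool_pos: [0.5747, 0.0264, 0.1155]
tool_rot: [0.601, -0.556, 0.437, 0.373]
contact_force: [0.6, -1.0, 0.5]
gripper_width: 0.001
pos [0.5752 0.0264 0.1172] F [1.592  0.5788 0.7028] j [-0.078  -0.1804  2.0628 -0.014   0.9058 -1.5316] t 5.05
[[ 0.3442 -0.9324  0.1102]
 [-0.0379  0.1035  0.9939]
 [-0.9381 -0.3463  0.0003]]
tool delta cm [3.9385 1.804  0.0223]
```

View pics/wrist2.png

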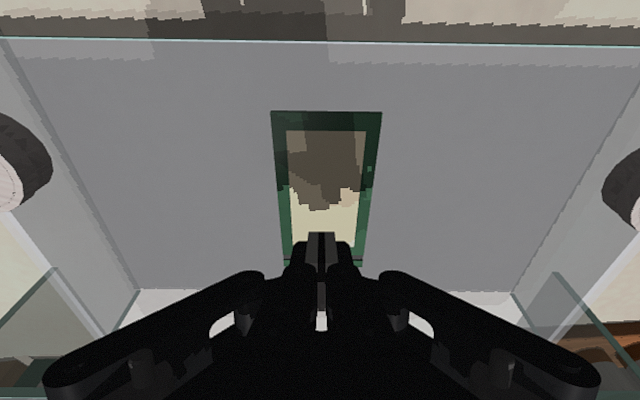

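View pics/scene2c.png

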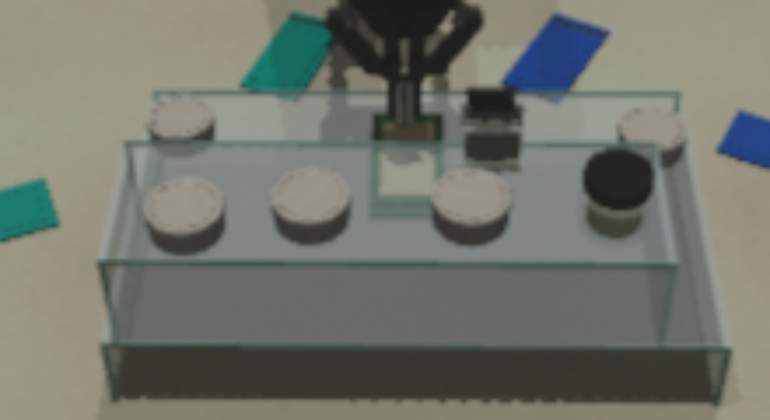

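```bash

python3 -m inch '[{"fingers":-1,"delta_pos":[1.0,0.4,0],"twist":[0,0,0]},{"fingers":-1,"delta_pos":[1.0,0.4,0],"twist":[0,0,0]},{"fingers":-1,"delta_pos":[1.0,0.4,0],"twist":[0,0,0]},{"fingers":-1,"delta_pos":[0,0,0],"twist":[0,0,0]},{"fingers":-1,"delta_pos":[0,0,0],"twist":[0,0,0]}]'
python3 -m inch '[{"fingers":-1,"delta_pos":[0,0,0],"twist":[0,0,0]},{"fingers":-1,"delta_pos":[0,0,0],"twist":[0,0,0]}]'
python3 to.py .572 .027 .074
```

```text
time: 5.68
tool_pos: [0.5724, 0.0267, 0.0815]
tool_rot: [0.601, -0.556, 0.437, 0.373]
contact_force: [0.3, -0.7, 0.6]
gripper_width: 0.002
time: 5.92
tool_pos: [0.5726, 0.0267, 0.082]
tool_rot: [0.601, -0.556, 0.437, 0.373]
contact_force: [-0.0, -0.2, 0.2]
gripper_width: -0.0
pos [0.5726 0.0267 0.082 ] F [-0.04   -0.2214  0.1553] j [-0.0778 -0.1348  2.0872 -0.0148  0.8395 -1.5306] t 5.925
[[ 0.3407 -0.9337  0.1098]
 [-0.0376  0.1032  0.9939]
 [-0.9394 -0.3428  0.    ]]
tool delta cm [0.7299 0.3383 0.0229]
```

Gap of about 8 mm to the cream face (z ≈ 0.0741). I'll step down gently.

```bash

python3 -m inch '[{"fingers":-1,"delta_pos":[0.28,0.1,0],"twist":[0,0,0]},{"fingers":-1,"delta_pos":[0.28,0.1,0],"twist":[0,0,0]},{"fingers":-1,"delta_pos":[0,0,0],"twist":[0,0,0]},{"fingers":-1,"delta_pos":[0,0,0],"twist":[0,0,0]}]'
python3 -m inch '[{"fingers":-1,"delta_pos":[0.1,0.035,0],"twist":[0,0,0]},{"fingers":-1,"delta_pos":[0,0,0],"twist":[0,0,0]},{"fingers":-1,"delta_pos":[0,0,0],"twist":[0,0,0]}]'
python3 -m inch '[{"fingers":-1,"delta_pos":[0.1,0.035,0],"twist":[0,0,0]},{"fingers":-1,"delta_pos":[0,0,0],"twist":[0,0,0]},{"fingers":-1,"delta_pos":[0,0,0],"twist":[0,0,0]}]'
```

```text
time: 6.42
tool_pos: [0.573, 0.0267, 0.0762]
tool_rot: [0.601, -0.556, 0.436, 0.373]
contact_force: [1.4, -0.8, 3.0]
gripper_width: 0.003
time: 6.8
tool_pos: [0.5735, 0.0266, 0.0761]
tool_rot: [0.601, -0.557, 0.436, 0.372]
contact_force: [-0.3, 0.4, 7.1]
gripper_width: 0.002
time: 7.18
tool_pos: [0.5743, 0.0266, 0.076]
tool_rot: [0.602, -0.557, 0.436, 0.372]
contact_force: [-1.7, -0.3, 9.5]
gripper_width: 0.001
```

```bash

python3 -m inch '[{"fingers":-1,"delta_pos":[-0.17,0.12,0],"twist":[0,0,0]},{"fingers":-1,"delta_pos":[-0.17,0.47,0.01],"twist":[0,0,0]},{"fingers":-1,"delta_pos":[-0.17,0.47,0.01],"twist":[0,0,0]},{"fingers":-1,"delta_pos":[-0.17,0.47,0.01],"twist":[0,0,0]}]'
python3 - <<'E'
from h import *
grab('wrist','w3')
E
python3 to.py .55 .0266 .0755
```

```text
time: 7.68
tool_pos: [0.557, 0.0287, 0.0761]
tool_rot: [0.601, -0.557, 0.436, 0.372]
contact_force: [1.1, 0.1, 5.6]
gripper_width: -0.0
pos [0.5566 0.0288 0.0761] F [-0.2606 -0.0581  7.49  ] j [-0.0759 -0.1688  2.1287 -0.016   0.8292 -1.5281] t 7.725
[[ 0.3433 -0.9328  0.1097]
 [-0.0379  0.103   0.994 ]
 [-0.9385 -0.3454 -0.    ]]
tool delta cm [-0.1633  0.6156 -0.2919]
```

View pics/w3.png

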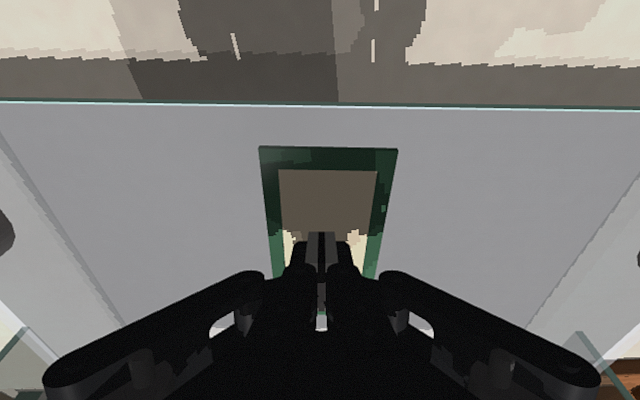

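The wrist view shows the riser's edge at row ~105 and the plate's front at row ~147.

```bash
cat > ov.py <<'E'
import sys
from h import *
# args: npz, edge u1 v1 u2 v2, plate front left u v, right u v
a=[float(x) for x in sys.argv[2:]]; f=load(sys.argv[1])
A,B=pt(f,a[0],a[1],.07),pt(f,a[2],a[3],.07); C,D=pt(f,a[4],a[5],.0735),pt(f,a[6],a[7],.0735)
yh=(B-A)/np.linalg.norm(B-A); xh=np.array([yh[1],-yh[0],0]); m=(C+D)/2
w=(D-C);print('edge pt',A.round(4),B.round(4),'yaw',np.degrees(np.arctan2(yh[0],yh[1])).round(2),'plate front',m.round(4),'w',np.linalg.norm(w).round(4),'yaw',np.degrees(np.arctan2(w[0],w[1])).round(2),'behind mm',((m-A)@xh*1000).round(1))
E
python3 ov.py w3 20 102 620 108.5 259.5 149 397 150.5
```

```text
edge pt [ 0.4703 -0.0808  0.07  ] [0.4992 0.1567 0.07  ] yaw 6.93 plate front [0.5027 0.0386 0.0735] w 0.0583 yaw 7.01 behind mm 17.7
```

Plate follows the finger without turning. About 57 mm more to go.

```bash

python3 -m inch '[{"fingers":-1,"delta_pos":[-0.17,0.47,0.01],"twist":[0,0,0]},{"fingers":-1,"delta_pos":[-0.17,0.47,0.01],"twist":[0,0,0]},{"fingers":-1,"delta_pos":[-0.17,0.47,0.01],"twist":[0,0,0]},{"fingers":-1,"delta_pos":[-0.17,0.47,0.01],"twist":[0,0,0]}]'
python3 -m inch '[{"fingers":-1,"delta_pos":[-0.17,0.47,0.01],"twist":[0,0,0]},{"fingers":-1,"delta_pos":[-0.17,0.47,0.01],"twist":[0,0,0]},{"fingers":-1,"delta_pos":[-0.17,0.47,0.01],"twist":[0,0,0]},{"fingers":-1,"delta_pos":[0,0,0],"twist":[0,0,0]}]'
python3 - <<'E'
from h import *
grab('wrist','w4')
E

```

```text
time: 8.22
tool_pos: [0.5372, 0.0313, 0.0761]
tool_rot: [0.601, -0.557, 0.436, 0.372]
contact_force: [1.3, -1.1, 5.7]
gripper_width: -0.0
time: 8.72
tool_pos: [0.522, 0.0333, 0.0761]
tool_rot: [0.601, -0.557, 0.436, 0.372]
contact_force: [-0.8, 0.8, 9.1]
gripper_width: -0.004
```

View pics/w4.png

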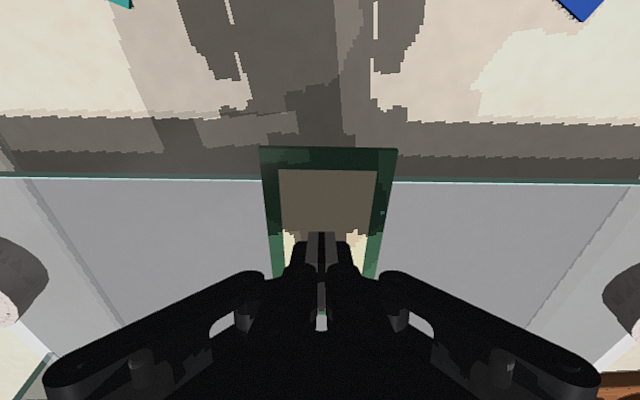

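Overhang is about 17 mm now and the force is 9 N. I'll ease off slightly and slide about 24 mm more.

```bash

python3 -m inch '[{"fingers":-1,"delta_pos":[-0.21,0.45,0.01],"twist":[0,0,0]},{"fingers":-1,"delta_pos":[-0.19,0.46,0.01],"twist":[0,0,0]},{"fingers":-1,"delta_pos":[-0.17,0.47,0.01],"twist":[0,0,0]},{"fingers":-1,"delta_pos":[-0.17,0.47,0.01],"twist":[0,0,0]}]'
python3 -m inch '[{"fingers":-1,"delta_pos":[-0.14,0.38,0.01],"twist":[0,0,0]},{"fingers":-1,"delta_pos":[0,0,0],"twist":[0,0,0]},{"fingers":-1,"delta_pos":[0,0,0],"twist":[0,0,0]}]'
python3 - <<'E'
from h import *
grab('wrist','w5')
E

```

```text
time: 9.28
tool_pos: [0.502, 0.0359, 0.0761]
tool_rot: [0.601, -0.557, 0.436, 0.372]
contact_force: [1.3, -0.6, 5.3]
gripper_width: 0.001
time: 9.65
tool_pos: [0.4977, 0.0365, 0.076]
tool_rot: [0.601, -0.556, 0.436, 0.373]
contact_force: [-1.2, 0.6, 7.3]
gripper_width: -0.002
```

View pics/w5.png

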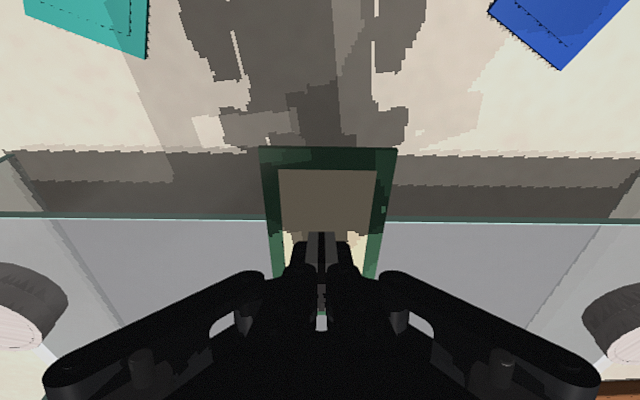

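```bash
python3 ov.py w5 20 215.5 620 221.5 259.5 149 397 150.5
python3 -m inch '[{"fingers":-1,"delta_pos":[-2,-0.75,0],"twist":[0,0,0]},{"fingers":-1,"delta_pos":[-4.5,-1.7,0],"twist":[0,0,0]},{"fingers":-1,"delta_pos":[-5,-1.8,0],"twist":[0,0,0]},{"fingers":-1,"delta_pos":[-5,0,0],"twist":[0,0,0]},{"fingers":-1,"delta_pos":[0,0,0],"twist":[0,0,0]}]'
python3 - <<'E'
from h import *
s=manip.state();print(s['joint_pos'],s['tool_pos'])
grab('wrist','w6');grab('top','t6')
c=load('t6')['pixels'][110:255,215:410]
cv2.imwrite('pics/t6c.png',cv2.resize(c,None,fx=4,fy=4,interpolation=cv2.INTER_CUBIC))
E
```

```text
edge pt [ 0.4645 -0.1132  0.07  ] [0.5024 0.1926 0.07  ] yaw 7.07 plate front [0.4435 0.0464 0.0735] w 0.0584 yaw 7.0 behind mm -40.5
time: 10.32
tool_pos: [0.4818, 0.0384, 0.249]
tool_rot: [0.602, -0.557, 0.435, 0.371]
contact_force: [-0.2, -0.2, -0.2]
gripper_width: -0.003
[-0.06583599 -0.57081788  2.12534356 -0.01590522  1.23180635 -1.52414041] [0.48177264 0.03839577 0.24902043]
```

View pics/w6.png

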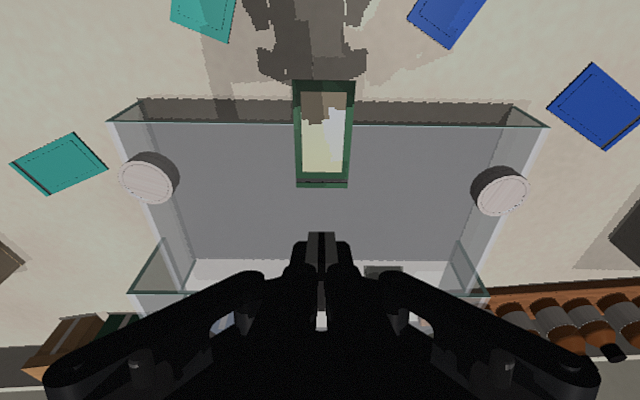

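View pics/t6c.png

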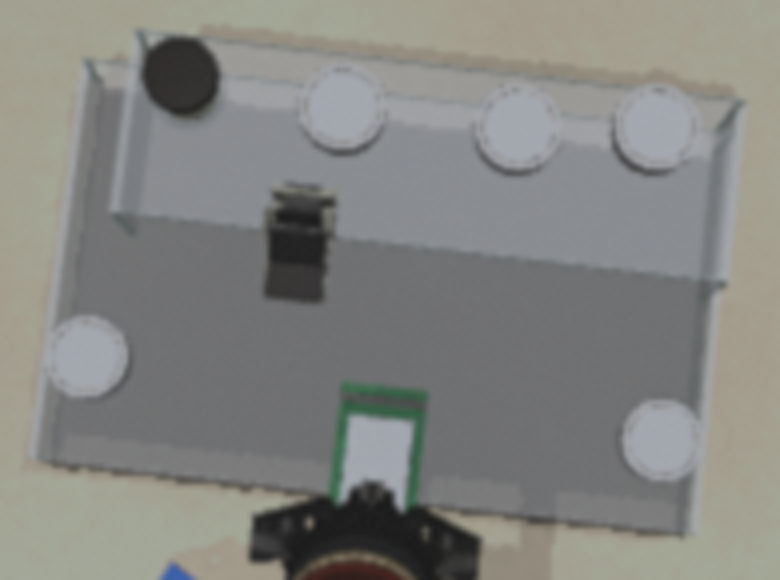

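Overhang is 40.5 mm with the plate flat, so step 1 should be met. Next is a kinematic model fitted to the logged states, to check which grasp directions are reachable.

```bash
cat > kin.py <<'E'
from h import *
from scipy.optimize import least_squares
D=[([-1.381,0.0533,1.614,0,1.476,-0.119],(.1899,-.595,.2303)),([-0.1148,-0.3075,1.7452,0,1.7045,-1.5733],(.4933,.0178,.351)),
([-0.1156,-0.5596,1.9528,.0021,1.4006,-1.5745],(.4915,.0182,.3502)),([-0.078,-0.1804,2.0628,-.014,.9058,-1.5316],(.5752,.0264,.1172)),
([-0.0778,-.1348,2.0872,-.0148,.8395,-1.5306],(.5726,.0267,.082)),([-0.0759,-.1688,2.1287,-.016,.8292,-1.5281],(.5566,.0288,.0761)),([-0.0658,-.5708,2.1253,-.0159,1.2318,-1.5241],(.4818,.0384,.2490))]
def E(ax,a): return R.from_euler(ax,a).as_matrix()
# links: shoulder at (a,0,H); upper arm (e1,0,L1) ; forearm frame +x... zero pose straight up (z)
def fk(q,p,s4=1,s6=1):
    H,a,L1,e,L2,lat,lat2,Lt=p
    Ra=E('z',q[0]); P=np.array([0,0,H])+Ra@[a,0,0]
    Rb=Ra@E('y',q[1]); P=P+Rb@[0,0,L1]
    Rc=Rb@E('y',q[2]); P=P+Rc@[e,lat,L2]
    Rd=Rc@E('z',s4*q[3])
    Re=Rd@E('y',q[4]); P=P+Re@[0,lat2,Lt]
    Rf=Re@E('z',s6*q[5])
    return P,Rf   # tool x = Rf z
E
python3 - <<'E'
from kin import *
np.set_printoptions(precision=4,suppress=True)
for name,mask in [('lat before',[1,1,1,1,1,1,0,1]),('lat after',[1,1,1,1,1,0,1,1]),('both',[1]*8),('no a',[1,0,1,1,1,1,0,1]),('no e',[1,1,1,0,1,1,0,1]),('noae',[1,0,1,0,1,1,0,1])]:
  for s4 in (1,-1):
    m=np.array(mask,float)
    r=least_squares(lambda p:np.concatenate([fk(q,p*m,s4)[0]-x for q,x in D]),[.3,0,.35,0,.35,.07,0,.25])
    print(name,s4,(r.x*m),np.abs(r.fun).max())
# orientation signs
p=r.x
P,Rf=fk(D[0][0],p); print(Rf)
print(fk(D[0][0],p,1,-1)[1])
E
```

```text
lat before 1 [ 0.2381 -0.0001  0.4266  0.0959  0.6101  0.0742 -0.      0.2795] 3.824959612713785e-05
lat before -1 [ 0.2316  0.0017  0.4208  0.0909  0.6079  0.0705 -0.      0.2724] 0.004711566714133034
lat after 1 [0.2367 0.0022 0.4246 0.0939 0.6075 0.     0.0742 0.278 ] 0.0006596742817513435
lat after -1 [ 0.2329 -0.0005  0.4227  0.0929  0.6103 -0.      0.0705  0.2739] 0.0047363243291706075
both 1 [0.238  0.     0.4265 0.0958 0.6099 0.0703 0.0039 0.2795] 3.330350149427508e-05
both -1 [ 0.2313  0.0022  0.4203  0.0904  0.6073  0.0869 -0.0163  0.272 ] 0.0047063195752704845
no a 1 [0.238  0.     0.4265 0.0958 0.61   0.0742 0.     0.2794] 4.2832726893871076e-05
no a -1 [ 0.2345 -0.      0.4232  0.093   0.6097  0.0705  0.      0.2756] 0.0047656800371589855
no e 1 [0.1294 0.0254 0.3247 0.     0.5735 0.0735 0.     0.167 ] 0.011775316081889309
no e -1 [ 0.1286  0.0258  0.3243 -0.      0.5733  0.0712  0.      0.1658] 0.012110612655488073
noae 1 [ 0.1429 -0.      0.3305 -0.      0.5959  0.0736 -0.      0.184 ] 0.012314035348556851
noae -1 [ 0.1423 -0.      0.3301  0.      0.596   0.0711  0.      0.1831] 0.01269304147882111
[[-0.3039  0.9527 -0.0003]
 [ 0.9527  0.3039  0.0017]
 [ 0.0017  0.0002 -1.    ]]
[[-0.0707  0.9975 -0.0003]
 [ 0.9975  0.0707  0.0017]
 [ 0.0017 -0.0002 -1.    ]]
```

```bash
cat >> kin.py <<'E'
PP=np.array([0.238,0,.4265,.0958,.61,.0742,0,.2794])
LO=np.array([-3.01,-1.01,.06,-1.02,.09,-3.14]);HI=np.array([3.01,2.22,2.58,4.17,2.62,3.14])
def tool(q):
    P,Rf=fk(q,PP); return P,np.column_stack([Rf[:,2],Rf[:,1],-Rf[:,0]])
def ik(P,Rm,seeds):
    out=[]
    for s in seeds:
        def f(q):
            p,r=tool(q); return np.concatenate([(p-P)*5,(R.from_matrix(r.T@Rm)).as_rotvec()])
        r=least_squares(f,np.clip(s,LO+.01,HI-.01),bounds=(LO,HI))
        if np.abs(r.fun).max()<1e-4 and not any(np.abs(r.x-o).max()<.05 for o in out): out.append(r.x)
    return out
def orient(psi,pitch,zup=1,yaw=-7.05):
    # tool x along riser heading+psi, pitched up; z up-ish
    b=R.from_euler('z',yaw+psi,degrees=True).as_matrix()@R.from_euler('y',-pitch,degrees=True).as_matrix()
    if zup<0: b=b@np.diag([1,-1,-1])
    return b
E
python3 - <<'E'
from kin import *
np.set_printoptions(precision=2,suppress=True)
q=D[-1]; p,r=tool(q[0]); print(p,r)
yaw=np.radians(-7.05); xh=np.array([np.cos(yaw),np.sin(yaw),0])
front=np.array([.4435,.0464,.0715])
rng=np.random.default_rng(0)
seeds=[LO+(HI-LO)*rng.random(6) for _ in range(25)]
for psi in [-60,-45,-30,-15,0,15,30,45,60]:
  for zu in (1,-1):
    Rm=orient(psi,0,zu); G=front+.017*xh; T=G+.019*Rm[:,0]
    s=ik(T,Rm,seeds); print(psi,zu,'grasp',[x for x in s])
E
```

```text
[0.48 0.04 0.25] [[ 0.35 -0.93  0.11]
 [-0.04  0.1   0.99]
 [-0.94 -0.35  0.  ]]
-60 1 grasp []
-60 -1 grasp []
-45 1 grasp []
-45 -1 grasp []
-30 1 grasp []
-30 -1 grasp []
-15 1 grasp [array([0.29, 0.15, 2.53, 3.87, 1.21, 2.84]), array([-2.28,  2.12,  2.53,  1.55,  1.25,  1.64])]
-15 -1 grasp [array([ 0.29,  0.15,  2.53,  3.87,  1.21, -0.3 ]), array([-2.28,  2.12,  2.53,  1.55,  1.25, -1.5 ])]
0 1 grasp []
0 -1 grasp []
15 1 grasp []
15 -1 grasp []
30 1 grasp []
30 -1 grasp []
45 1 grasp [array([-0.69,  0.18,  2.49,  1.76,  1.47, -2.68])]
45 -1 grasp [array([-0.69,  0.18,  2.49,  1.76,  1.47,  0.47])]
60 1 grasp [array([-0.71,  0.28,  2.34,  1.51,  1.6 , -2.62])]
60 -1 grasp [array([-0.71,  0.28,  2.34,  1.51,  1.6 ,  0.52])]
```

Reachability: ψ ≈ +45…60° (approaching from the robot's right) works for the grasp. Before choosing, I need the gripper's real silhouette in tool axes and the clip's setting.

```bash

python3 - <<'E'
from h import *
np.set_printoptions(precision=4,suppress=True)
s=manip.state()
pts=[]
for n in ['scene','top','wrist']:
    f=grab(n,n+'7')
    v,u=np.mgrid[0:400,0:640]; d=f['range_z']; m=d>0.02
    c=np.stack([(u-f['K'][0,2])/f['K'][0,0]*d,(v-f['K'][1,2])/f['K'][1,1]*d,d],-1)[m]
    w=c@f['pose'][:3,:3].T+f['pose'][:3,3]
    t=(w-s['tool_pos'])@Rt(s)
    k=(t[:,0]>-.22)&(t[:,0]<.01)&(abs(t[:,1])<.12)&(abs(t[:,2])<.12)&(w[:,2]>.215)
    pts.append(t[k]); print(n,k.sum())
t=np.concatenate(pts)
for a in np.arange(-.2,.01,.01):
    k=(t[:,0]>=a)&(t[:,0]<a+.01)
    if k.sum(): q=t[k]; print('%.3f'%a,k.sum(),'y',np.percentile(q[:,1],[1,99]),'z',np.percentile(q[:,2],[1,99]))
c=load('scene7')['pixels'][60:260,180:440]
cv2.imwrite('pics/s7c.png',cv2.resize(c,None,fx=3,fy=3,interpolation=cv2.INTER_CUBIC))
E
```

```text
scene 2062
top 1128
wrist 53879
-0.200 189 y [-0.0392 -0.0093] z [-0.0353  0.0346]
-0.190 111 y [-0.0375 -0.0107] z [-0.0327  0.0317]
-0.180 240 y [-0.0388 -0.0008] z [-0.0364  0.0346]
-0.170 181 y [-0.0393 -0.0059] z [-0.0367  0.0355]
-0.160 170 y [-0.0397 -0.0091] z [-0.0362  0.0348]
-0.150 169 y [-0.0394 -0.0095] z [-0.0363  0.0349]
-0.140 153 y [-0.0394 -0.0099] z [-0.0364  0.0349]
-0.130 80 y [-0.0371 -0.0065] z [-0.0366  0.0353]
-0.120 141 y [-0.0152  0.0049] z [-0.0402  0.0404]
-0.110 849 y [-0.0191  0.0208] z [-0.0426  0.0426]
-0.100 10035 y [-0.0096  0.0206] z [-0.0568  0.0582]
-0.090 16911 y [-0.0071  0.0182] z [-0.059   0.0605]
-0.080 10985 y [-0.0103  0.0179] z [-0.054   0.0553]
-0.070 5981 y [-0.0125  0.0178] z [-0.0464  0.0481]
-0.060 5650 y [-0.0114  0.0136] z [-0.0383  0.0394]
-0.050 2555 y [-0.0129  0.0143] z [-0.0319  0.0337]
-0.040 809 y [-0.0116  0.0128] z [-0.0155  0.0137]
-0.030 590 y [-0.0113  0.012 ] z [-0.0126  0.0141]
-0.020 567 y [-0.0119  0.012 ] z [-0.0125  0.0142]
-0.010 310 y [-0.0116  0.012 ] z [-0.0114  0.0134]
0.000 1 y [0.0108 0.0108] z [0.0007 0.0007]
```

View pics/s7c.png

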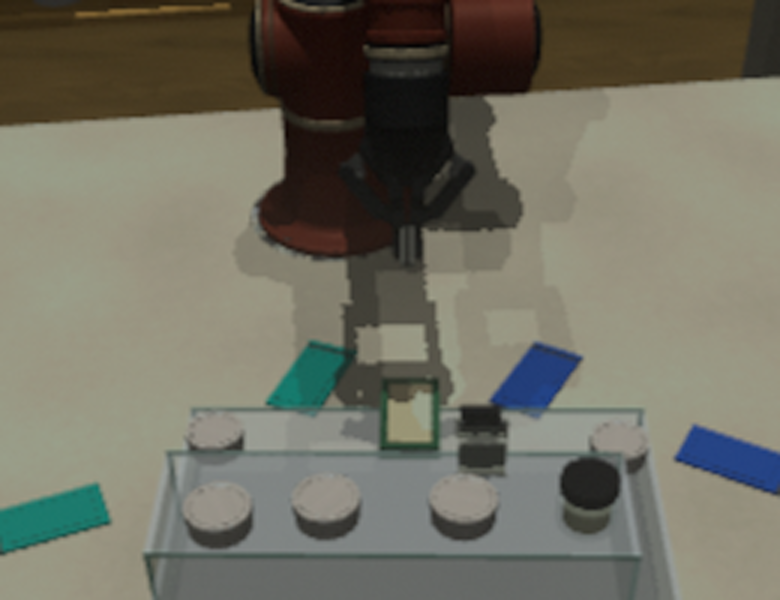

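The closed gripper's linkage is ±60 mm wide about 95 mm behind the tip. A head-on pinch would put the lower linkage into the lower riser once pitched to 25°. A safer option is to grip the overhanging end by its two side edges from above (60 mm wide, the gripper opens to 85 mm, and the tips pass below the plate in front of the riser), then tilt 25°. Checking IK for that.

```bash

python3 - <<'E'
from kin import *
np.set_printoptions(precision=3,suppress=True)
s=manip.state(); q0=s['joint_pos']
yaw=np.radians(-7.05); c,sn=np.cos(yaw),np.sin(yaw)
xh=np.array([c,sn,0]); yh=np.array([-sn,c,0])
def Rt_(tilt):
    a=np.radians(tilt); X=np.sin(a)*xh-np.array([0,0,np.cos(a)]); Z=yh; return np.column_stack([X,np.cross(Z,X),Z])
Rg=Rt_(0); print('rotvec tool deg',np.degrees(R.from_matrix(Rt(s).T@Rg).as_rotvec()))
T=np.array([.4435,.0464,0])+.019*xh; T[2]=.047
print('grasp',T,ik(T,Rg,[q0]))
T2=T.copy();T2[2]=.2;print('over',T2,ik(T2,Rg,[q0]),'tool delta after rot',Rg.T@(T2-s['tool_pos'])*100)
for P in [(.5,.08,.16),(.56,.09,.13)]: print(ik(np.array(P),Rt_(25),[q0]))
E
```

```text
rotvec tool deg [ 0.735  0.118 19.706]
grasp [0.462 0.044 0.047] [array([-0.065, -0.144,  2.13 ,  0.   ,  1.156, -1.513])]
over [0.462 0.044 0.2  ] [array([-0.065, -0.328,  2.009,  0.   ,  1.46 , -1.513])] tool delta after rot [4.158 1.799 0.35 ]
[array([ 0.053, -0.477,  2.228, -0.09 ,  0.962, -1.36 ])]
[array([ 0.068, -0.255,  2.118, -0.107,  0.852, -1.327])]
```

```bash

python3 -m inch '[{"fingers":1,"delta_pos":[0,0,0],"twist":[0.4,0,9.9]},{"fingers":1,"delta_pos":[0,0,0],"twist":[0.35,0.1,9.8]},{"fingers":1,"delta_pos":[2.1,0.9,0.2],"twist":[0,0,0]},{"fingers":1,"delta_pos":[2.1,0.9,0.15],"twist":[0,0,0]},{"fingers":1,"delta_pos":[0,0,0],"twist":[0,0,0]}]'
python3 -m inch '[{"fingers":1,"delta_pos":[0,0,0],"twist":[0,0,0]},{"fingers":1,"delta_pos":[0,0,0],"twist":[0,0,0]}]'
python3 - <<'E'
from h import *
grab('wrist','w8')
E
python3 to.py .4624 .0441 .1
```

```text
time: 11.2
tool_pos: [0.4615, 0.0442, 0.1987]
tool_rot: [0.529, -0.468, 0.53, 0.469]
contact_force: [-0.2, 0.1, 0.9]
gripper_width: 1.001
time: 11.45
tool_pos: [0.4644, 0.0439, 0.2038]
tool_rot: [0.532, -0.47, 0.528, 0.467]
contact_force: [-0.3, 0.1, -0.1]
gripper_width: 1.0
pos [0.4644 0.0439 0.2038] F [ 0.4495 -0.1437  0.122 ] j [-0.0657 -0.3301  2.0043  0.0003  1.4604 -1.5134] t 11.5
[[ 0.007  -0.9924  0.1228]
 [-0.0001  0.1228  0.9924]
 [-1.     -0.007   0.0007]]
tool delta cm [10.3739  0.2733 -0.0119]
```

View pics/w8.png

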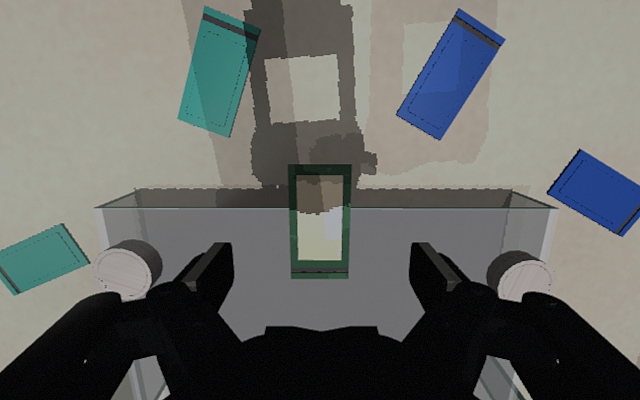

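```bash
python3 ov.py w8 110 208.5 545 207.5 288 166 352 166
python3 -m inch '[{"fingers":1,"delta_pos":[5.2,0.1,0],"twist":[0,0,0]},{"fingers":1,"delta_pos":[5.2,0.1,0],"twist":[0,0,0]},{"fingers":1,"delta_pos":[0,0,0],"twist":[0,0,0]},{"fingers":1,"delta_pos":[0,0,0],"twist":[0,0,0]}]'
python3 - <<'E'
from h import *
grab('wrist','w9')
E
python3 to.py .4624 .0441 .049
```

```text
edge pt [ 0.4601 -0.1636  0.07  ] [0.5118 0.2612 0.07  ] yaw 6.93 plate front [0.4431 0.0466 0.0735] w 0.0598 yaw 7.05 behind mm -42.2
time: 12.0
tool_pos: [0.4638, 0.0441, 0.101]
tool_rot: [0.532, -0.47, 0.528, 0.466]
contact_force: [0.0, -0.4, 0.0]
gripper_width: 0.996
pos [0.4645 0.0441 0.1018] F [ 1.1268 -0.0138  0.6003] j [-0.0653 -0.2281  2.0997  0.0004  1.2598 -1.5131] t 12.05
[[ 0.0102 -0.9924  0.1227]
 [-0.0003  0.1227  0.9924]
 [-0.9999 -0.0101  0.0009]]
tool delta cm [ 5.2749  0.2583 -0.0312]
```

View pics/w9.png

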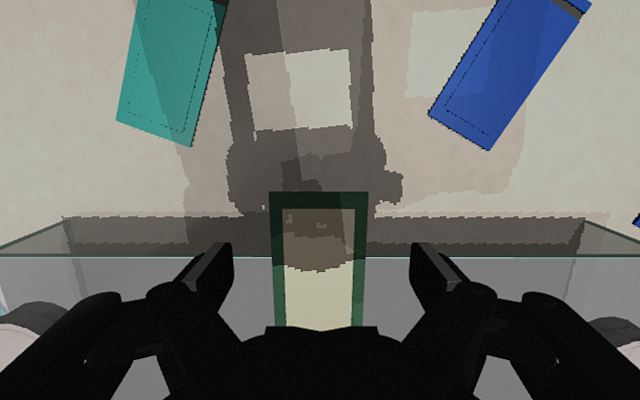

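```bash

python3 -m inch '[{"fingers":1,"delta_pos":[2.6,0.15,0],"twist":[0,0,0]},{"fingers":1,"delta_pos":[1.6,0.1,0],"twist":[0,0,0]},{"fingers":1,"delta_pos":[1.0,0,0],"twist":[0,0,0]},{"fingers":1,"delta_pos":[0,0,0],"twist":[0,0,0]},{"fingers":1,"delta_pos":[0,0,0],"twist":[0,0,0]}]'
python3 - <<'E'
from h import *
grab('wrist','w10')
E
python3 to.py .4624 .0441 .049
```

```text
time: 12.68
tool_pos: [0.4608, 0.0445, 0.0474]
tool_rot: [0.531, -0.47, 0.528, 0.467]
contact_force: [-0.5, 0.8, 0.6]
gripper_width: 1.005
pos [0.4608 0.0445 0.0475] F [-0.1256 -0.2437  0.5685] j [-0.0649 -0.1534  2.1371  0.0004  1.1512 -1.5128] t 12.725
[[ 0.0067 -0.9924  0.1227]
 [-0.0001  0.1227  0.9924]
 [-1.     -0.0066  0.0007]]
tool delta cm [-0.1506 -0.1651 -0.0216]
```

View pics/w10.png

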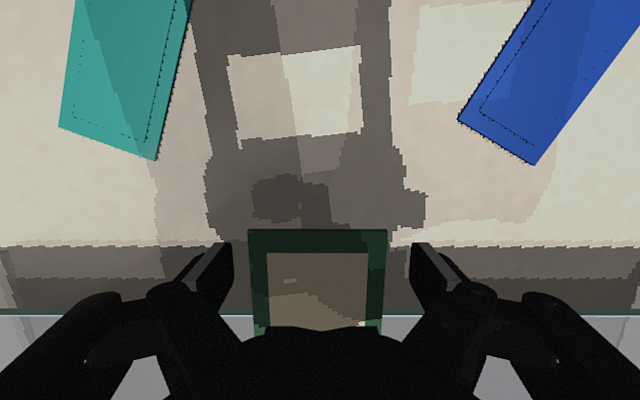

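```bash

python3 -m inch '[{"fingers":0.55,"delta_pos":[0,0,-0.12],"twist":[0,0,0]},{"fingers":0.55,"delta_pos":[0,0,0],"twist":[0,0,0]},{"fingers":0.55,"delta_pos":[0,0,0],"twist":[0,0,0]}]'
python3 - <<'E'
from h import *
grab('wrist','w11'); grab('scene','s11')
E
```

```text
time: 13.1
tool_pos: [0.46, 0.0433, 0.0468]
tool_rot: [0.531, -0.47, 0.528, 0.467]
contact_force: [-0.1, 0.1, 0.4]
gripper_width: 0.775
```

View pics/w11.png

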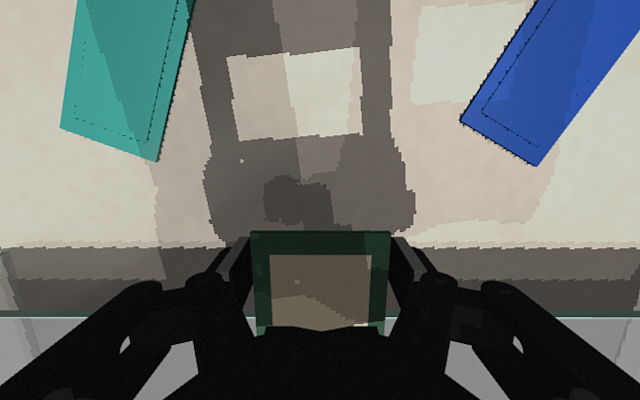

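Centred: plate columns 251–391, fingers ~250 and ~392. Closing.

```bash

python3 -m inch '[{"fingers":-1,"delta_pos":[0,0,0],"twist":[0,0,0]},{"fingers":-1,"delta_pos":[0,0,0],"twist":[0,0,0]},{"fingers":-1,"delta_pos":[0,0,0],"twist":[0,0,0]},{"fingers":-1,"delta_pos":[0,0,0],"twist":[0,0,0]}]'
python3 - <<'E'
from h import *
grab('wrist','w12')
E
```

```text
time: 13.7
tool_pos: [0.4602, 0.0433, 0.0469]
tool_rot: [0.531, -0.47, 0.528, 0.467]
contact_force: [-0.2, -1.1, 3.7]
gripper_width: 0.681
```

View pics/w12.png

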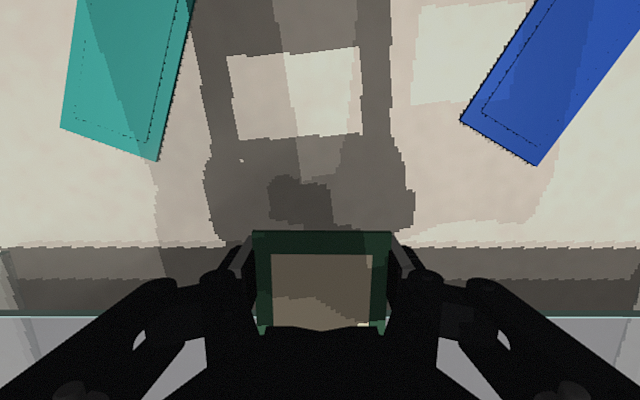

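Gripped at opening 0.68 (≈ 58–60 mm). Small lift first.

```bash

python3 -m inch '[{"fingers":-1,"delta_pos":[-0.5,0,0],"twist":[0,0,0]},{"fingers":-1,"delta_pos":[-1,0,0],"twist":[0,0,0]},{"fingers":-1,"delta_pos":[-1.5,0,0],"twist":[0,0,0]},{"fingers":-1,"delta_pos":[-2,0,0],"twist":[0,0,0]},{"fingers":-1,"delta_pos":[0,0,0],"twist":[0,0,0]}]'
python3 -m inch '[{"fingers":-1,"delta_pos":[0,0,0],"twist":[0,0,0]},{"fingers":-1,"delta_pos":[0,0,0],"twist":[0,0,0]}]'
python3 - <<'E'
from h import *
grab('wrist','w13');grab('scene','s13');grab('top','t13')
c=load('s13')['pixels'][150:290,210:420]
cv2.imwrite('pics/s13c.png',cv2.resize(c,None,fx=3.5,fy=3.5,interpolation=cv2.INTER_CUBIC))
E
```

```text
time: 14.38
tool_pos: [0.4615, 0.0432, 0.0994]
tool_rot: [0.532, -0.471, 0.527, 0.466]
contact_force: [0.1, -0.2, -0.7]
gripper_width: 0.683
time: 14.62
tool_pos: [0.459, 0.0434, 0.0958]
tool_rot: [0.531, -0.469, 0.529, 0.467]
contact_force: [0.1, 0.3, -0.0]
gripper_width: 0.683
```

View pics/s13c.png

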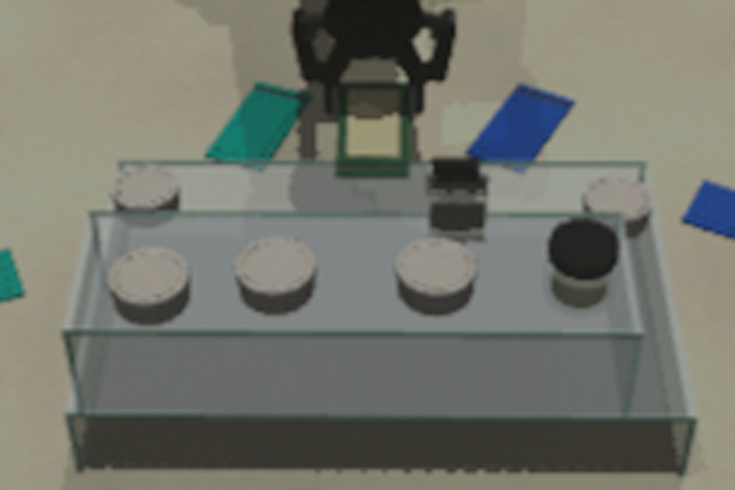

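View pics/w13.png

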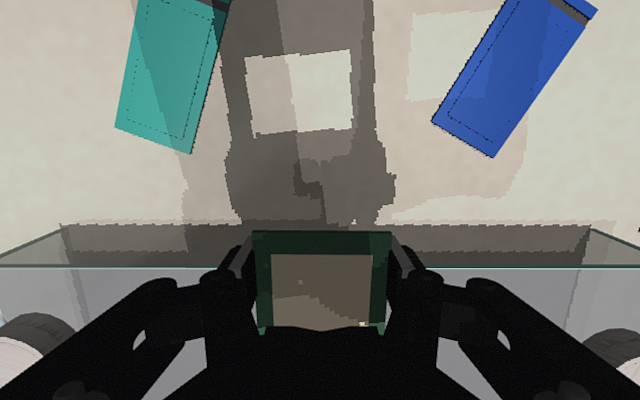

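Plate is held, flat, and unchanged in the grip. Now I'll measure the clip from the depth clouds in the clip's frame (x along the risers, edge line known).

```bash
cat > clip.py <<'E'
from h import *
np.set_printoptions(precision=1,suppress=True,linewidth=140)
yaw=np.radians(-7.05); c,sn=np.cos(yaw),np.sin(yaw)
xh=np.array([c,sn,0]); yh=np.array([-sn,c,0])
E0=np.array([.4850,.0464,.07])   # point on riser edge
O=E0+.16*xh+np.array([0,0,.09])   # on top front edge line
def toclip(w): d=w-O; return np.stack([d@xh,d@yh,d[...,2]],-1)*1000
def world(cx,cy,cz): return O+(cx*xh+cy*yh)/1000+np.array([0,0,cz/1000])
def cloud(f):
    v,u=np.mgrid[0:400,0:640]; d=f['range_z']
    p=np.stack([(u-f['K'][0,2])/f['K'][0,0]*d,(v-f['K'][1,2])/f['K'][1,1]*d,d],-1)
    return p@f['pose'][:3,:3].T+f['pose'][:3,3]
E
python3 - <<'E'
from clip import *
for n,(v0,v1,u0,u1) in [('top0',(152,190,278,304)),('scene0',(190,225,325,355))]:
    f=load(n); q=toclip(cloud(f)); 
    for v in range(v0,v1,2): print(n,v,' '.join('%4d/%4d/%3d'%tuple(q[v,u]) for u in range(u0,u1,4)))
c=load('scene0')['pixels'][190:225,320:360]; cv2.imwrite('pics/cl_s.png',cv2.resize(c,None,fx=14,fy=14,interpolation=cv2.INTER_CUBIC))
c=load('top0')['pixels'][152:190,275:310]; cv2.imwrite('pics/cl_t.png',cv2.resize(c,None,fx=14,fy=14,interpolation=cv2.INTER_CUBIC))
E
```

```text
top0 152   39/  92/ -2   40/  81/ -1   40/  71/  0   42/  61/ -2   42/  50/  3   44/  40/  0   46/  30/ -2
top0 154   33/  91/  1   34/  81/  0   36/  71/ -3   36/  60/  0   38/  50/  0   39/  40/  0   40/  30/  0
top0 156   27/  90/  2   29/  80/  0   24/  67/ 30   26/  58/ 28   33/  49/  0   34/  39/ -1   35/  29/  0
top0 158   22/  89/  1   25/  80/ -3   19/  67/ 33   20/  57/ 33   21/  47/ 35   23/  37/ 31   29/  28/  1
top0 160   17/  89/  2   18/  78/  4   15/  67/ 25   17/  57/ 24   18/  47/ 24   20/  37/ 19   24/  28/  2
top0 162   13/  88/  0    9/  76/ 24    6/  64/ 50   11/  56/ 26   12/  46/ 25   18/  37/  3   20/  27/ -1
top0 164    7/  88/  0    4/  76/ 23    2/  64/ 44    2/  54/ 47    3/  44/ 47    8/  35/ 30   14/  27/  0
top0 166    2/  87/  3   -2/  74/ 34   -1/  64/ 35    0/  54/ 36    0/  44/ 37    2/  35/ 31    9/  26/  1
top0 168   12/  95/-89   -5/  74/ 27   -5/  64/ 29   -4/  54/ 32   -3/  44/ 30   -2/  34/ 35    3/  25/  3
top0 170    6/  94/-89  -10/  74/ 25   -9/  63/ 27   -8/  54/ 26   -7/  44/ 27   12/  40/-90   14/  29/-88
top0 172    1/  94/-95  -15/  
[... 2470 characters left out ...]
0   19/  39/  3   20/  49/  4   20/  59/  4   23/  69/  7   16/  80/  1   17/  90/  1
scene0 216   23/  18/  0   25/  28/  1   26/  38/  3   26/  49/  2   29/  59/  6   26/  69/  3   23/  80/  0   23/  90/  0
scene0 218   33/  18/  2   55/  27/ 24   56/  37/ 25   51/  47/ 20   30/  59/  0   30/  69/  0   30/  79/  0   27/  90/ -2
scene0 220   61/  17/ 23   58/  27/ 19   62/  37/ 23   61/  47/ 23   62/  57/ 23   37/  69/  0   38/  79/  0   35/  89/ -2
scene0 222   69/  17/ 24   67/  27/ 22   67/  37/ 22   66/  47/ 21   67/  57/ 22   46/  68/  1   45/  78/  0   44/  89/  0
scene0 224   75/  17/ 23   76/  27/ 24   76/  37/ 24   72/  47/ 20   76/  56/ 24   50/  68/ -2   52/  78/  0   52/  88/  0
```

View pics/cl_s.png

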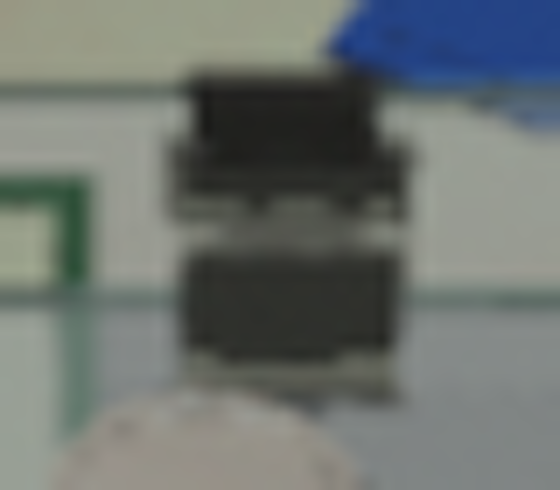

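View pics/cl_t.png

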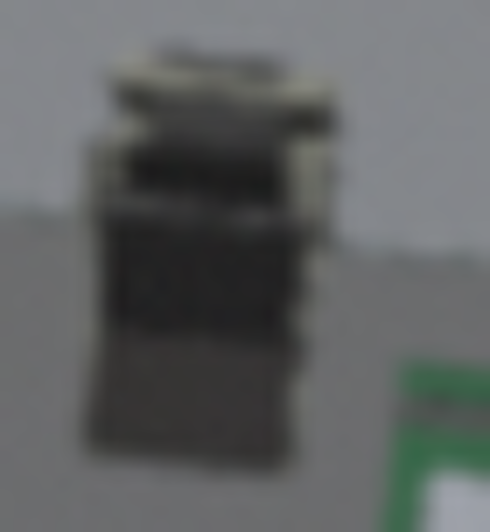

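The clip's middle is ~56 mm along my reference line and its lip end is at x ≈ −42, which suggests s ≈ 11 mm, but it's coarse. I'll take one closer wrist view from above, still holding the plate.

```bash

python3 -m inch '[{"fingers":-1,"delta_pos":[-3,0,0],"twist":[0,0,0]},{"fingers":-1,"delta_pos":[-4,0,0],"twist":[0,0,0]},{"fingers":-1,"delta_pos":[-4,0,0],"twist":[0,0,0]},{"fingers":-1,"delta_pos":[-4,0,0],"twist":[0,0,0]},{"fingers":-1,"delta_pos":[-2.5,0,0],"twist":[0,0,0]}]'
python3 -m inch '[{"fingers":-1,"delta_pos":[0,-3.5,1.3],"twist":[0,0,0]},{"fingers":-1,"delta_pos":[0,-4,1.5],"twist":[0,0,0]},{"fingers":-1,"delta_pos":[0,-4,1.5],"twist":[0,0,0]},{"fingers":-1,"delta_pos":[0,-4,1.5],"twist":[0,0,0]},{"fingers":-1,"delta_pos":[0,-3,1.2],"twist":[0,0,0]}]'
python3 -m inch '[{"fingers":-1,"delta_pos":[0,0,0],"twist":[0,0,0]},{"fingers":-1,"delta_pos":[0,0,0],"twist":[0,0,0]},{"fingers":-1,"delta_pos":[0,0,0],"twist":[0,0,0]}]'
python3 - <<'E'
from h import *
grab('wrist','w14'); s=manip.state(); print(s['tool_pos'],s['contact_force'])
E
```

```text
time: 15.4
tool_pos: [0.4592, 0.0433, 0.2738]
tool_rot: [0.532, -0.47, 0.528, 0.466]
contact_force: [0.3, -0.1, -1.1]
gripper_width: 0.675
time: 16.02
tool_pos: [0.6523, 0.0905, 0.2715]
tool_rot: [0.531, -0.469, 0.529, 0.467]
contact_force: [0.4, -0.2, -0.7]
gripper_width: 0.68
time: 16.4
tool_pos: [0.6502, 0.0899, 0.2728]
tool_rot: [0.531, -0.469, 0.528, 0.467]
contact_force: [0.6, -0.6, -1.6]
gripper_width: 0.683
[0.65028019 0.08993541 0.27296907] [-0.29996009 -0.01671959 -0.91779395]
```

View pics/w14.png

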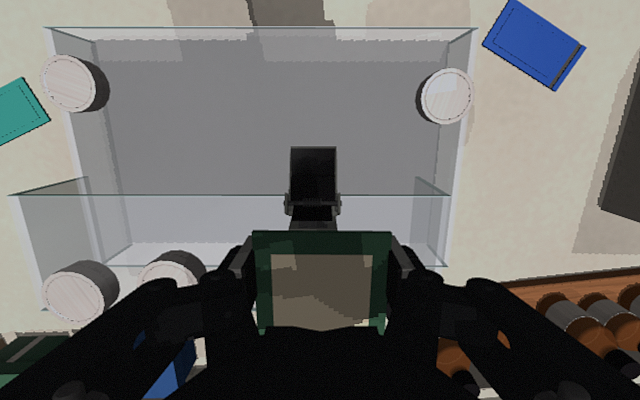

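```bash

python3 - <<'E'
from clip import *
f=load('w14'); q=toclip(cloud(f))
for v in range(144,232,3): print(v,' '.join('%4d/%4d/%3d'%tuple(q[v,u]) for u in range(284,348,8)))
c=f['pixels'][138:236,270:360]; cv2.imwrite('pics/cl_w.png',cv2.resize(cv2.convertScaleAbs(c,alpha=2.2),None,fx=6,fy=6,interpolation=cv2.INTER_CUBIC))
# top riser edge check
P=pt(f,150,195,.16);Q=pt(f,430,195,.16);print(toclip(P),toclip(Q)); P=pt(f,100,27.5,.07);Q=pt(f,430,28.5,.07);print(toclip(P),toclip(Q))
E
```

```text
144  -36/  21/-90  -36/  30/-91  -36/  40/-90  -36/  49/-90  -36/  58/-90  -36/  68/-90  -36/  77/-90  -36/  86/-90
147  -33/  21/-89  -41/  39/ -4  -42/  46/ -2  -41/  53/ -3  -41/  60/ -3  -41/  67/ -3  -41/  73/ -3  -33/  86/-89
150  -29/  21/-91  -41/  40/ 15  -41/  47/ 15  -41/  53/ 15  -41/  60/ 15  -41/  66/ 14  -41/  73/ 15  -30/  86/-89
153  -26/  21/-91  -38/  40/ 15  -38/  47/ 14  -38/  53/ 15  -38/  60/ 14  -39/  66/ 15  -39/  73/ 15  -26/  86/-89
156  -22/  21/-90  -36/  40/ 14  -36/  47/ 15  -36/  53/ 15  -36/  60/ 15  -36/  66/ 14  -36/  73/ 16  -23/  86/-90
159  -19/  21/-90  -34/  40/ 15  -34/  47/ 15  -34/  53/ 14  -34/  60/ 16  -34/  66/ 15  -34/  73/ 15  -19/  86/-88
162  -16/  20/-89  -31/  40/ 15  -31/  47/ 15  -31/  53/ 15  -31/  60/ 15  -31/  66/ 14  -31/  73/ 16  -15/  86/-90
165  -12/  20/-91  -29/  40/ 16  -29/  47/ 16  -29/  53/ 15  -29/  60/ 15  -29/  66/ 15  -29/  73/ 16  -12/  87/-90
168   -8/  20/-90  -26/  40/ 14  -26/  47/ 16  -26/  53/ 14  -26/  60/ 16  -26/  66/ 15  -26/  73/ 14   -8/  87/-90
171   -5/  20/-90  -24/  40/ 15  -24/  47/ 14  -24/  53/
[... 1765 characters left out ...]
66/ 47    3/  72/ 48   20/  81/  0
219   22/  30/  0    5/  42/ 50    5/  48/ 50    5/  54/ 49    5/  60/ 50    4/  66/ 51    5/  72/ 50   23/  81/ -1
222   26/  30/  0   19/  39/ 17   15/  47/ 27   16/  53/ 26   16/  60/ 26   16/  66/ 27   19/  73/ 17   25/  81/  0
225   28/  30/  0   20/  40/ 23   18/  47/ 28   18/  53/ 28   18/  60/ 28   18/  66/ 27   20/  73/ 23   29/  82/  0
228   32/  30/  0   19/  40/ 30   20/  47/ 29   20/  53/ 29   20/  60/ 30   20/  66/ 29   20/  73/ 29   32/  82/ -1
231  -20/  48/137  -19/  51/136  -20/  55/137  -19/  58/136  -19/  62/136  -19/  65/136  -19/  68/136  -19/  72/136
[  0.3 -89.   -0. ] [  0.4 162.3  -0. ]
[-157.6 -167.3  -90. ] [-156.9  179.1  -90. ]
```

View pics/cl_w.png

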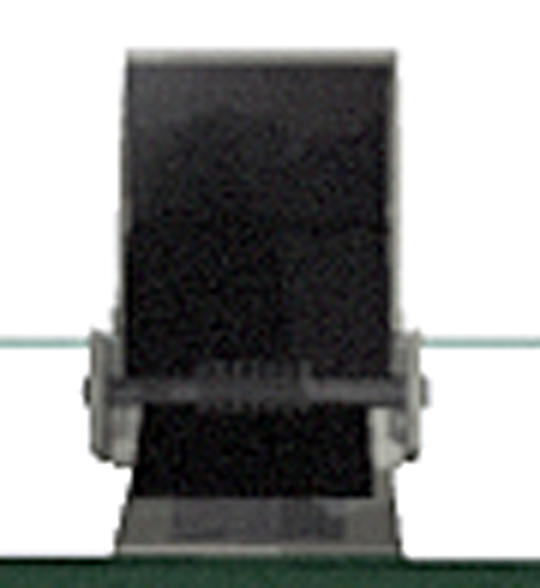

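Clear now. In clip axes (mm, reference line):
- **Top edge:** x = 0.3, z = 0, so the frame checks out.
- **Jaw flare end:** (−41.7, 15), which gives s ≈ 13.2.
- **Lip:** (−41.5, −3), which gives s ≈ 13.5. The two agree.
- **Stop:** (−8, 20.4).
- **Middle:** y = 57.7.

Next: back off, tilt 25°, and line up about 60 mm out along the slope.

```bash
cat > ins.py <<'E'
import sys
from clip import *
t=float(sys.argv[1]); dz=float(sys.argv[2]) if len(sys.argv)>2 else 0; S=13.3; YC=57.7
a=np.radians(25); e=np.array([np.cos(a),0,np.sin(a)]); n=np.array([-np.sin(a),0,np.cos(a)])
stop=np.array([4,YC,26])-S*e
B=stop-t*e
tcp=B-102.9*e-24.6*n
w=world(*tcp)+np.array([0,0,dz/1000])
X=np.sin(a)*xh-np.array([0,0,np.cos(a)]); Rg=np.column_stack([X,np.cross(yh,X),yh])
s=manip.state(); 
np.set_printoptions(precision=4,suppress=True)
print('target',w,'now',s['tool_pos'],'F',s['contact_force'],'t',s['time'],'gw',s['gripper_width'])
print('rot left deg',np.degrees(R.from_matrix(Rt(s).T@Rg).as_rotvec()))
print('delta in final axes cm',Rg.T@(w-s['tool_pos'])*100,'in current axes',Rt(s).T@(w-s['tool_pos'])*100)
# measured back edge in clip coordinates (slope)
Bm=toclip(s['tool_pos']+Rt(s)@np.array([-.0246,-.1029,0])); d=stop-Bm
print('back edge->stop along',d@e,'normal',d@n,'lat',d[1])
E
python3 ins.py 60 120
```

```text
target [0.5067 0.1019 0.2092] now [0.6503 0.0899 0.273 ] F [-0.3    -0.0167 -0.9178] t 16.45 gw 0.677407544835505
rot left deg [ -0.0181   0.0331 -24.6878]
delta in final axes cm [-0.3091 15.7426 -0.5792] in current axes [ 6.294  14.4326 -0.5858]
back edge->stop along -149.0091240599667 normal -60.43885050469607 lat -5.757680013916314
```

```bash

python3 -m inch '[{"fingers":-1,"delta_pos":[0,2.9,-0.1],"twist":[0,0,0]},{"fingers":-1,"delta_pos":[0,4,-0.2],"twist":[0,0,0]},{"fingers":-1,"delta_pos":[0,4,-0.2],"twist":[0,0,0]},{"fingers":-1,"delta_pos":[0,3.5,-0.1],"twist":[0,0,0]},{"fingers":-1,"delta_pos":[0,0,0],"twist":[0,0,-5]}]'
python3 -m inch '[{"fingers":-1,"delta_pos":[0,0,0],"twist":[0,0,-7]},{"fingers":-1,"delta_pos":[0,0,0],"twist":[0,0,-7]},{"fingers":-1,"delta_pos":[0,0,0],"twist":[0,0,-5.7]},{"fingers":-1,"delta_pos":[0,0,0],"twist":[0,0,0]},{"fingers":-1,"delta_pos":[0,0,0],"twist":[0,0,0]}]'
python3 -m inch '[{"fingers":-1,"delta_pos":[0,0,0],"twist":[0,0,0]},{"fingers":-1,"delta_pos":[0,0,0],"twist":[0,0,0]}]'
python3 ins.py 65
```

```text
time: 17.08
tool_pos: [0.506, 0.1018, 0.2723]
tool_rot: [0.552, -0.493, 0.507, 0.443]
contact_force: [-0.2, 0.6, 0.7]
gripper_width: 0.681
time: 17.7
tool_pos: [0.5074, 0.1017, 0.2725]
tool_rot: [0.619, -0.572, 0.416, 0.343]
contact_force: [-0.7, 0.8, 0.5]
gripper_width: 0.681
time: 17.95
tool_pos: [0.5078, 0.1017, 0.2721]
tool_rot: [0.619, -0.572, 0.416, 0.343]
contact_force: [0.3, -0.6, -0.8]
gripper_width: 0.681
target [0.5022 0.1024 0.0871] now [0.5078 0.1017 0.2721] F [ 0.2606 -0.6055 -0.7728] t 17.95 gw 0.6811859017427504
rot left deg [-0.0361  0.0212 -0.0315]
delta in final axes cm [16.5243  8.3267  0.0037] in current axes [16.5289  8.3176 -0.0076]
back edge->stop along -18.280625687625864 normal -165.18659562474167 lat 0.11114654632354615
```

```bash

python3 -m inch '[{"fingers":-1,"delta_pos":[3.5,1.8,0],"twist":[0,0,0]},{"fingers":-1,"delta_pos":[4,2,0],"twist":[0,0,0]},{"fingers":-1,"delta_pos":[4,2,0],"twist":[0,0,0]},{"fingers":-1,"delta_pos":[2,1,0],"twist":[0,0,0]},{"fingers":-1,"delta_pos":[0,0,0],"twist":[0,0,0]}]'
python3 -m inch '[{"fingers":-1,"delta_pos":[0,0,0],"twist":[0,0,0]},{"fingers":-1,"delta_pos":[0,0,0],"twist":[0,0,0]}]'
python3 ins.py 65
python3 - <<'E'
from h import *
grab('wrist','w15');grab('scene','s15');grab('top','t15')
c=load('s15')['pixels'][150:260,270:420]
cv2.imwrite('pics/s15c.png',cv2.resize(c,None,fx=5,fy=5,interpolation=cv2.INTER_CUBIC))
E
```

```text
time: 18.58
tool_pos: [0.5012, 0.1022, 0.118]
tool_rot: [0.618, -0.571, 0.418, 0.344]
contact_force: [0.5, -0.7, -0.2]
gripper_width: 0.68
time: 18.82
tool_pos: [0.5041, 0.1026, 0.1231]
tool_rot: [0.62, -0.572, 0.415, 0.342]
contact_force: [0.2, 0.9, -1.3]
gripper_width: 0.681
target [0.5022 0.1024 0.0871] now [0.5041 0.1026 0.1231] F [ 0.229   0.9335 -1.2926] t 18.825 gw 0.680877474158388
rot left deg [-0.0343  0.0712  0.1888]
delta in final axes cm [ 3.1801  1.6958 -0.0442] in current axes [ 3.1744  1.7062 -0.0492]
back edge->stop along 48.12369325011778 normal -32.139538188074525 lat -0.34988699051905314
```

View pics/s15c.png

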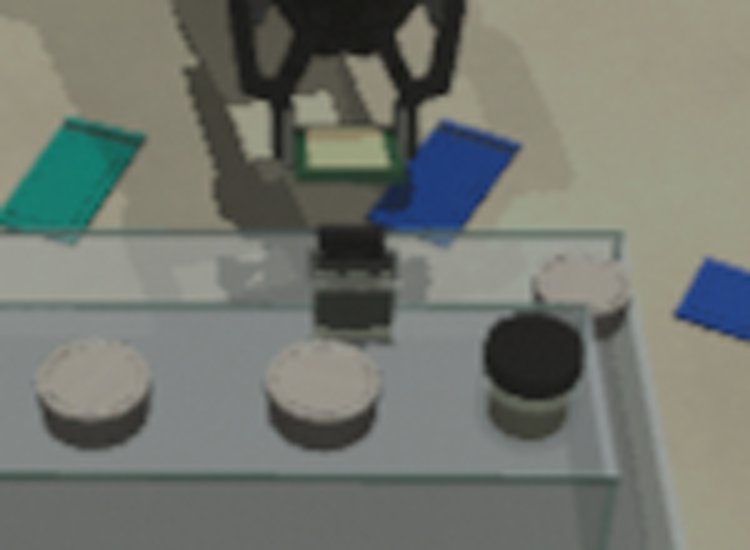

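View pics/w15.png

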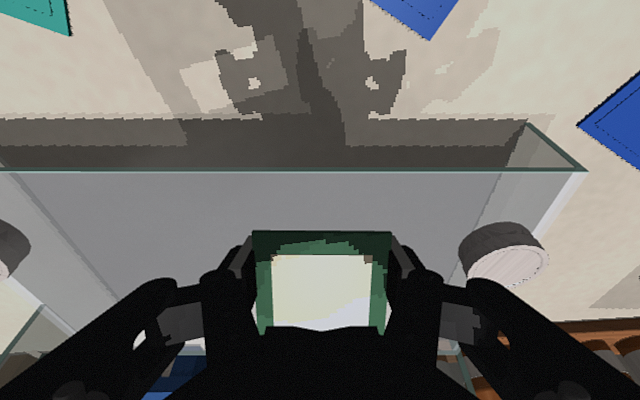

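```bash

python3 - <<'E'
from clip import *
f=load('s15'); q=toclip(cloud(f))
for v in range(174,190): print(v,' '.join('%4d/%4d/%3d'%tuple(q[v,u]) for u in range(330,352,4)))
a=np.radians(25); e=np.array([np.cos(a),0,np.sin(a)]); n=np.array([-np.sin(a),0,np.cos(a)])
# cream plane fit
m=np.zeros((400,640),bool); m[177:183,333:347]=1
P=q[m]; A=np.c_[P[:,0],P[:,1],np.ones(len(P))]; k=np.linalg.lstsq(A,P[:,2],rcond=None)[0]; print('slope deg',np.degrees(np.arctan(k[0])),'tilt y',np.degrees(np.arctan(k[1])),P.mean(0))
s=manip.state(); 
c=toclip(s['tool_pos']+Rt(s)@np.array([-.0246,-.1029,0])); print('pred back edge',c)
np.set_printoptions(precision=1)
d=(P.mean(0)-c); print('cream mean rel: normal',d@n,'along',d@e)
E
```

```text
174 -354/  40/-161 -356/  54/-162 -350/  68/-157 -349/  82/-157 -353/  96/-160 -151/  91/  0
175 -165/  34/-15 -166/  46/-16 -168/  58/-17 -167/  70/-17 -170/  82/-19 -152/  92/ -5
176 -155/  34/-11 -153/  46/ -9 -152/  57/ -9 -156/  69/-12 -153/  80/ -9 -148/  91/ -5
177 -146/  34/ -8 -141/  45/ -4 -143/  57/ -5 -146/  68/ -7 -144/  80/ -6 -149/  92/-10
178 -135/  34/ -2 -130/  45/  1 -133/  56/  0 -136/  68/ -3 -136/  79/ -3 -146/  92/-11
179 -124/  33/  2 -124/  45/  2 -124/  56/  2 -123/  67/  3 -123/  78/  3 -143/  92/-12
180 -116/  33/  5 -108/  44/ 11 -113/  55/  7 -112/  66/  9 -109/  77/ 11 -148/  92/-20
181 -104/  33/ 11 -104/  44/ 11 -101/  55/ 14 -101/  66/ 14 -102/  77/ 13 -142/  92/-19
182  -95/  33/ 15  -92/  43/ 18  -93/  54/ 16  -92/  65/ 18  -92/  76/ 17 -140/  92/-21
183  -81/  32/ 23  -86/  43/ 19  -86/  54/ 19  -82/  65/ 22  -85/  76/ 19 -142/  92/-26
184  -78/  32/ 22  -78/  43/ 22  -76/  54/ 23  -76/  65/ 24  -80/  76/ 21  -81/  87/ 20
185  -68/  32/ 27  -64/  42/ 30  -68/  53/ 27  -68/  64/ 27  -66/  75/ 29  -67/  86/ 28
186 -286/  39/-158 -286/  52/-159 -287/  66/-159 -288/  79/-160 -288/  93/-160 -281/ 106/-154
187 -281/  39/-158 -278/  52/-156 -282/  66/-159 -285/  79/-162 -286/  93/-163 -280/ 106/-158
188 -275/  39/-158 -276/  52/-159 -269/  65/-153 -277/  79/-160 -268/  92/-152 -277/ 106/-160
189 -271/  39/-159 -274/  52/-161 -272/  65/-160 -272/  79/-160 -267/  92/-156 -263/ 105/-152
slope deg 38.71378224340811 tilt y -0.36645411469954225 [-107.4   59.7   14.8]
pred back edge [-65.8  58.   28.1]
cream mean rel: normal 5.4866110001970805 along -43.281479545304535
```

The plate's back edge as measured by the scene camera, (−65, 28), matches the prediction (−65.8, 28.1). Coming onto the slope line.

```bash

python3 -m inch '[{"fingers":-1,"delta_pos":[1.4,0.75,0],"twist":[0,0,0]},{"fingers":-1,"delta_pos":[1.2,0.65,0],"twist":[0,0,0.1]},{"fingers":-1,"delta_pos":[0.5,0.3,0],"twist":[0,0,0.1]},{"fingers":-1,"delta_pos":[0,0,0],"twist":[0,0,0]},{"fingers":-1,"delta_pos":[0,0,0],"twist":[0,0,0]}]'
python3 -m inch '[{"fingers":-1,"delta_pos":[0,0,0],"twist":[0,0,0]},{"fingers":-1,"delta_pos":[0,0,0],"twist":[0,0,0]}]'
python3 ins.py 45
```

```text
time: 19.6
tool_pos: [0.5008, 0.1028, 0.0859]
tool_rot: [0.618, -0.571, 0.417, 0.344]
contact_force: [-0.4, 0.0, -0.4]
gripper_width: 0.679
time: 19.85
tool_pos: [0.5008, 0.1028, 0.0861]
tool_rot: [0.618, -0.571, 0.416, 0.344]
contact_force: [0.6, -0.1, -0.6]
gripper_width: 0.679
target [0.5202 0.1002 0.0956] now [0.5008 0.1028 0.0861] F [ 0.5868 -0.0839 -0.5901] t 19.85 gw 0.6789308784917758
rot left deg [-0.0198  0.0441 -0.1519]
delta in final axes cm [-0.0371 -2.1737 -0.0263] in current axes [-0.0429 -2.1736 -0.0255]
back edge->stop along 66.6719526205898 normal 0.6436585849868104 lat -0.20842730105936624
```

```bash

python3 -m inch '[{"fingers":-1,"delta_pos":[-0.02,-1.2,0],"twist":[0,0,-0.1]},{"fingers":-1,"delta_pos":[-0.03,-1.1,-0.02],"twist":[0,0,0]},{"fingers":-1,"delta_pos":[0,0,0],"twist":[0,0,0]},{"fingers":-1,"delta_pos":[0,0,0],"twist":[0,0,0]},{"fingers":-1,"delta_pos":[0,0,0],"twist":[0,0,0]}]'
python3 ins.py 30
python3 - <<'E'
from clip import *
f=grab('scene','s16');grab('top','t16')
c=f['pixels'][160:240,290:400]
cv2.imwrite('pics/s16c.png',cv2.resize(c,None,fx=7,fy=7,interpolation=cv2.INTER_CUBIC))
c=load('t16')['pixels'][140:240,240:360]
cv2.imwrite('pics/t16c.png',cv2.resize(cv2.convertScaleAbs(c,alpha=1.5),None,fx=6,fy=6,interpolation=cv2.INTER_CUBIC))
E
```

```text
time: 20.48
tool_pos: [0.5206, 0.1001, 0.0952]
tool_rot: [0.618, -0.571, 0.417, 0.343]
contact_force: [0.1, 0.4, -0.0]
gripper_width: 0.681
target [0.5337 0.0985 0.1019] now [0.5206 0.1001 0.0952] F [ 0.0635  0.3593 -0.0016] t 20.475 gw 0.6809851860051567
rot left deg [-0.0154  0.0261 -0.1452]
delta in final axes cm [-0.0503 -1.4769  0.0083] in current axes [-0.054  -1.4768  0.0088]
back edge->stop along 44.707403787932364 normal 0.7633872848335147 lat 0.1223040000669684
```

View pics/s16c.png

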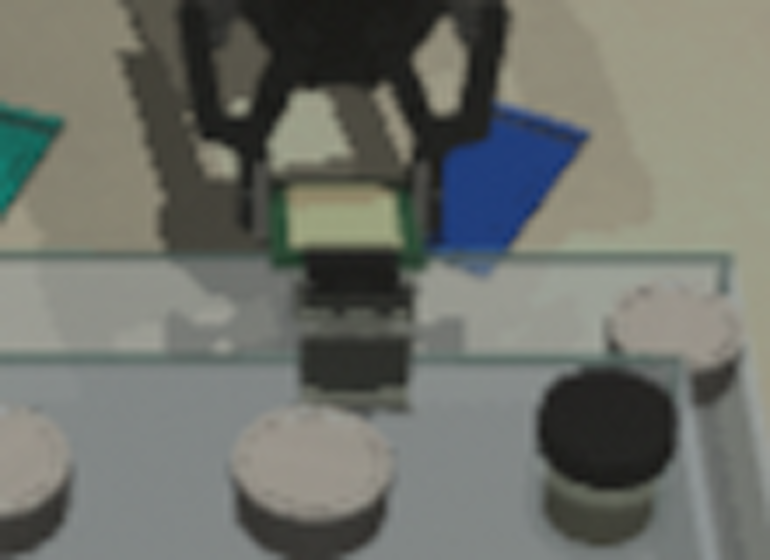

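View pics/t16c.png

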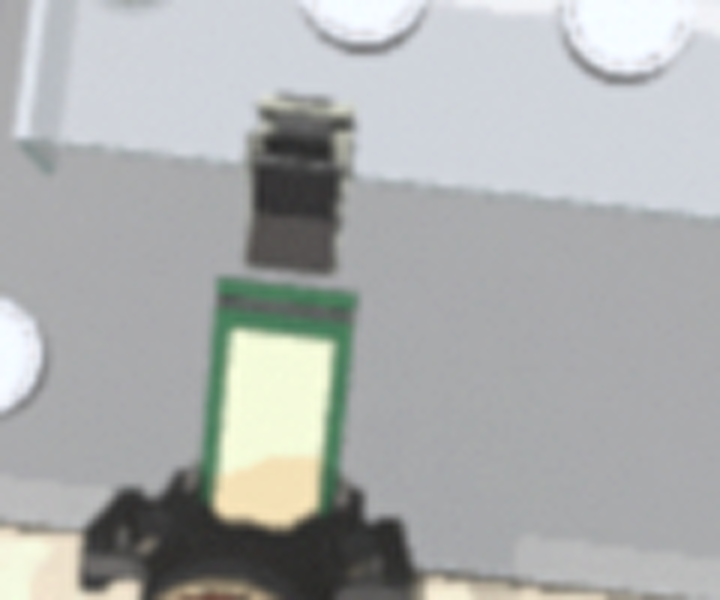

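Well aligned: plate back edge and clip mouth are centred to within ~1.5 mm. Advancing in small steps and watching the force.

```bash

python3 -m inch '[{"fingers":-1,"delta_pos":[-0.06,-0.5,0],"twist":[0,0,-0.1]},{"fingers":-1,"delta_pos":[0,-0.5,0],"twist":[0,0,0]},{"fingers":-1,"delta_pos":[0,0,0],"twist":[0,0,0]},{"fingers":-1,"delta_pos":[0,0,0],"twist":[0,0,0]}]'
python3 ins.py 30
python3 -m inch '[{"fingers":-1,"delta_pos":[0,-0.4,0],"twist":[0,0,0]},{"fingers":-1,"delta_pos":[0,-0.4,0],"twist":[0,0,0]},{"fingers":-1,"delta_pos":[0,0,0],"twist":[0,0,0]}]'
python3 ins.py 20
```

```text
time: 21.08
tool_pos: [0.5297, 0.0989, 0.1004]
tool_rot: [0.619, -0.572, 0.416, 0.343]
contact_force: [0.5, 1.1, 0.2]
gripper_width: 0.681
target [0.5337 0.0985 0.1019] now [0.5297 0.0989 0.1004] F [0.4558 1.1196 0.2017] t 21.075 gw 0.6810049594297878
rot left deg [-0.0234  0.0297 -0.0085]
delta in final axes cm [ 0.0304 -0.4207  0.0068] in current axes [ 0.0303 -0.4207  0.0069]
back edge->stop along 34.2037173030235 normal -0.28833172948863955 lat 0.12255671953131042
time: 21.45
tool_pos: [0.5374, 0.0981, 0.1043]
tool_rot: [0.619, -0.572, 0.416, 0.342]
contact_force: [0.9, -0.2, -0.5]
gripper_width: 0.679
target [0.5427 0.0974 0.1061] now [0.5374 0.0981 0.1043] F [ 0.9059 -0.1865 -0.5477] t 21.45 gw 0.6789269825150888
rot left deg [-0.0238  0.0379  0.042 ]
delta in final axes cm [ 0.0517 -0.5547 -0.0012] in current axes [ 0.0521 -0.5547 -0.001 ]
back edge->stop along 25.565342040524726 normal -0.5920236363442528 lat 0.0475022731848469
```

```bash

python3 -m inch '[{"fingers":-1,"delta_pos":[0.03,-0.3,0],"twist":[0,0,0]},{"fingers":-1,"delta_pos":[0,-0.3,0],"twist":[0,0,0]},{"fingers":-1,"delta_pos":[0,0,0],"twist":[0,0,0]}]'
python3 ins.py 10
python3 -m inch '[{"fingers":-1,"delta_pos":[0.02,-0.25,0],"twist":[0,0,0]},{"fingers":-1,"delta_pos":[0,-0.25,0],"twist":[0,0,0]},{"fingers":-1,"delta_pos":[0,0,0],"twist":[0,0,0]}]'
python3 ins.py 10
```

```text
time: 21.82
tool_pos: [0.5428, 0.0974, 0.1064]
tool_rot: [0.619, -0.572, 0.416, 0.342]
contact_force: [-0.0, -0.0, -0.5]
gripper_width: 0.678
target [0.5516 0.0963 0.1104] now [0.5428 0.0974 0.1064] F [-0.0208 -0.0428 -0.5036] t 21.825 gw 0.677649150763944
rot left deg [-0.0237  0.0353  0.026 ]
delta in final axes cm [ 0.0151 -0.9773  0.0018] in current axes [ 0.0156 -0.9773  0.0022]
back edge->stop along 19.78402451512371 normal -0.19779385047914327 lat 0.07557269201874561
time: 22.2
tool_pos: [0.5473, 0.0968, 0.1082]
tool_rot: [0.619, -0.572, 0.416, 0.343]
contact_force: [-0.2, -0.0, 0.5]
gripper_width: 0.678
target [0.5516 0.0963 0.1104] now [0.5473 0.0968 0.1082] F [-0.1523 -0.0082  0.4806] t 22.2 gw 0.6780099891494783
rot left deg [-0.0176  0.0341  0.0235]
delta in final axes cm [-0.008  -0.487   0.0027] in current axes [-0.0078 -0.487   0.0028]
back edge->stop along 14.880482942678965 normal 0.037631090631857475 lat 0.07276596172044236
```

```bash

python3 -m inch '[{"fingers":-1,"delta_pos":[0,-0.2,0],"twist":[0,0,0]},{"fingers":-1,"delta_pos":[0,0,0],"twist":[0,0,0]},{"fingers":-1,"delta_pos":[0,0,0],"twist":[0,0,0]}]'
python3 -m inch '[{"fingers":-1,"delta_pos":[0,-0.2,0],"twist":[0,0,0]},{"fingers":-1,"delta_pos":[0,0,0],"twist":[0,0,0]},{"fingers":-1,"delta_pos":[0,0,0],"twist":[0,0,0]}]'
python3 ins.py 5
```

```text
time: 22.58
tool_pos: [0.5483, 0.0966, 0.1083]
tool_rot: [0.619, -0.571, 0.416, 0.343]
contact_force: [-3.0, 0.8, -0.2]
gripper_width: 0.684
time: 22.95
tool_pos: [0.5502, 0.0964, 0.1093]
tool_rot: [0.619, -0.572, 0.416, 0.343]
contact_force: [-4.3, 0.8, -1.1]
gripper_width: 0.68
target [0.5561 0.0957 0.1125] now [0.5502 0.0964 0.1093] F [-4.3253  0.8359 -1.1305] t 22.95 gw 0.6801738092134347
rot left deg [-0.015   0.0215 -0.0608]
delta in final axes cm [-0.038  -0.6741  0.0109] in current axes [-0.0387 -0.674   0.0111]
back edge->stop along 11.71459206506317 normal 0.48940989230822257 lat 0.14494660065617637
```

Bead engaged, ~4.5 N back along the slope as expected. Continuing in small steps.

```bash

python3 -m inch '[{"fingers":-1,"delta_pos":[0,-0.15,0],"twist":[0,0,0]},{"fingers":-1,"delta_pos":[0,0,0],"twist":[0,0,0]},{"fingers":-1,"delta_pos":[0,0,0],"twist":[0,0,0]}]'
python3 -m inch '[{"fingers":-1,"delta_pos":[0,-0.15,0],"twist":[0,0,0]},{"fingers":-1,"delta_pos":[0,0,0],"twist":[0,0,0]},{"fingers":-1,"delta_pos":[0,0,0],"twist":[0,0,0]}]'
python3 - <<'E'
from h import *
f=grab('wrist','w17'); cv2.imwrite('pics/w17c.png',cv2.resize(f['pixels'][200:350,220:420],None,fx=3,fy=3))
E
python3 ins.py 5
```

```text
time: 23.32
tool_pos: [0.5527, 0.0962, 0.1111]
tool_rot: [0.619, -0.572, 0.415, 0.342]
contact_force: [-1.0, -0.7, -0.4]
gripper_width: 0.68
time: 23.7
tool_pos: [0.5537, 0.096, 0.1114]
tool_rot: [0.619, -0.572, 0.415, 0.342]
contact_force: [-0.6, 0.6, 0.9]
gripper_width: 0.676
target [0.5561 0.0957 0.1125] now [0.5537 0.096  0.1114] F [ 0.4294  0.3466 -0.107 ] t 23.75 gw 0.6769833034099149
rot left deg [-0.0166  0.0381  0.0603]
delta in final axes cm [ 0.0026 -0.2708  0.0018] in current axes [ 0.0029 -0.2708  0.0019]
back edge->stop along 7.733724286821768 normal -0.13410119836123274 lat 0.06399005938471447
```

View pics/w17.png

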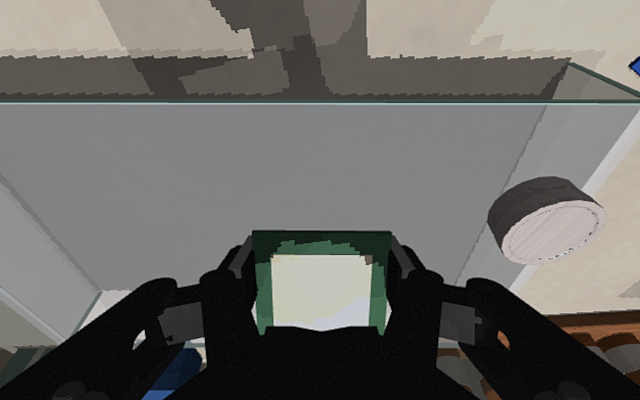

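No slip in the grip (plate front row still 231). The jaws are parted and the plate is sliding under the bead, with ~8 mm to go.

```bash

python3 -m inch '[{"fingers":-1,"delta_pos":[0,-0.2,0],"twist":[0,0,0]},{"fingers":-1,"delta_pos":[0,0,0],"twist":[0,0,0]},{"fingers":-1,"delta_pos":[0,0,0],"twist":[0,0,0]}]'
python3 -m inch '[{"fingers":-1,"delta_pos":[0,-0.2,0],"twist":[0,0,0]},{"fingers":-1,"delta_pos":[0,0,0],"twist":[0,0,0]},{"fingers":-1,"delta_pos":[0,0,0],"twist":[0,0,0]}]'
python3 ins.py 0
```

```text
time: 24.12
tool_pos: [0.5552, 0.0958, 0.1119]
tool_rot: [0.619, -0.572, 0.416, 0.343]
contact_force: [-1.2, 0.4, 0.1]
gripper_width: 0.679
time: 24.5
tool_pos: [0.557, 0.0956, 0.1128]
tool_rot: [0.619, -0.572, 0.416, 0.343]
contact_force: [-1.8, 0.7, -1.1]
gripper_width: 0.679
target [0.5606 0.0952 0.1146] now [0.557  0.0956 0.1128] F [-1.8193  0.6736 -1.0622] t 24.5 gw 0.6794720433926125
rot left deg [-0.0147  0.0337  0.0156]
delta in final axes cm [-0.0136 -0.407   0.0038] in current axes [-0.0135 -0.407   0.0039]
back edge->stop along 4.076914967744484 normal 0.1084035777288702 lat 0.07927882805513775
```

```bash

python3 -m inch '[{"fingers":-1,"delta_pos":[0,-0.15,0],"twist":[0,0,0]},{"fingers":-1,"delta_pos":[0,0,0],"twist":[0,0,0]},{"fingers":-1,"delta_pos":[0,0,0],"twist":[0,0,0]}]'
python3 -m inch '[{"fingers":-1,"delta_pos":[0,-0.1,0],"twist":[0,0,0]},{"fingers":-1,"delta_pos":[0,0,0],"twist":[0,0,0]},{"fingers":-1,"delta_pos":[0,0,0],"twist":[0,0,0]}]'
python3 ins.py 0
```

```text
time: 24.88
tool_pos: [0.5591, 0.0954, 0.1141]
tool_rot: [0.619, -0.572, 0.415, 0.342]
contact_force: [1.3, -0.3, -0.7]
gripper_width: 0.68
time: 25.25
tool_pos: [0.5597, 0.0953, 0.1143]
tool_rot: [0.619, -0.572, 0.415, 0.342]
contact_force: [2.3, -0.7, 1.3]
gripper_width: 0.68
target [0.5606 0.0952 0.1146] now [0.5597 0.0953 0.1143] F [ 2.3188 -0.6599  1.3085] t 25.25 gw 0.6797074326310965
rot left deg [-0.0164  0.0412  0.0796]
delta in final axes cm [ 0.0097 -0.1015 -0.0001] in current axes [ 0.0099 -0.1015 -0.0001]
back edge->stop along 1.0495398709673809 normal -0.24022870365061333 lat 0.04579353411722309
```

Force now points inward (+2.3 N), so the bead is dropping into the groove. Nudging to the stop.

```bash

python3 -m inch '[{"fingers":-1,"delta_pos":[0,-0.06,0],"twist":[0,0,0]},{"fingers":-1,"delta_pos":[0,0,0],"twist":[0,0,0]},{"fingers":-1,"delta_pos":[0,0,0],"twist":[0,0,0]}]'
python3 -m inch '[{"fingers":-1,"delta_pos":[0,-0.05,0],"twist":[0,0,0]},{"fingers":-1,"delta_pos":[0,0,0],"twist":[0,0,0]},{"fingers":-1,"delta_pos":[0,0,0],"twist":[0,0,0]}]'
python3 -m inch '[{"fingers":-1,"delta_pos":[0,-0.05,0],"twist":[0,0,0]},{"fingers":-1,"delta_pos":[0,0,0],"twist":[0,0,0]},{"fingers":-1,"delta_pos":[0,0,0],"twist":[0,0,0]}]'
python3 ins.py 0
```

```text
time: 25.62
tool_pos: [0.5597, 0.0953, 0.114]
tool_rot: [0.619, -0.572, 0.416, 0.343]
contact_force: [1.4, 0.4, 1.8]
gripper_width: 0.675
time: 26.0
tool_pos: [0.5599, 0.0952, 0.1139]
tool_rot: [0.619, -0.572, 0.416, 0.343]
contact_force: [-0.3, 1.0, 1.1]
gripper_width: 0.681
time: 26.38
tool_pos: [0.5601, 0.0952, 0.1138]
tool_rot: [0.619, -0.571, 0.416, 0.343]
contact_force: [-2.2, 1.2, 0.2]
gripper_width: 0.681
target [0.5606 0.0952 0.1146] now [0.5601 0.0952 0.1138] F [-2.2082  1.203   0.1698] t 26.375 gw 0.680913396525215
rot left deg [-0.0114  0.0229 -0.0775]
delta in final axes cm [-0.0465 -0.083   0.0079] in current axes [-0.0466 -0.0829  0.008 ]
back edge->stop along 0.7966231775188556 normal 0.6043846523562038 lat 0.10952367330602186
```

```bash

python3 -m inch '[{"fingers":-1,"delta_pos":[0,-0.06,0],"twist":[0,0,0]},{"fingers":-1,"delta_pos":[0,0,0],"twist":[0,0,0]},{"fingers":-1,"delta_pos":[0,0,0],"twist":[0,0,0]}]'
python3 ins.py 0
python3 - <<'E'
from clip import *
for n in ('scene','top','wrist'): grab(n,n+'18')
c=load('scene18')['pixels'][170:240,300:390]
cv2.imwrite('pics/s18c.png',cv2.resize(cv2.convertScaleAbs(c,alpha=1.4),None,fx=8,fy=8,interpolation=cv2.INTER_CUBIC))
c=load('top18')['pixels'][140:230,250:350]
cv2.imwrite('pics/t18c.png',cv2.resize(cv2.convertScaleAbs(c,alpha=1.5),None,fx=6,fy=6,interpolation=cv2.INTER_CUBIC))
E
```

```text
time: 26.75
tool_pos: [0.5607, 0.0951, 0.1141]
tool_rot: [0.619, -0.571, 0.416, 0.343]
contact_force: [-3.7, 0.9, -0.2]
gripper_width: 0.682
target [0.5606 0.0952 0.1146] now [0.5607 0.0951 0.1141] F [-3.7162  0.8671 -0.2392] t 26.75 gw 0.6815773538488017
rot left deg [-0.0151  0.0201 -0.0716]
delta in final axes cm [-0.046  -0.0177  0.0123] in current axes [-0.046  -0.0176  0.0123]
back edge->stop along 0.14630187464727099 normal 0.5881930946839795 lat 0.1588961390986654
```

View pics/s18c.png

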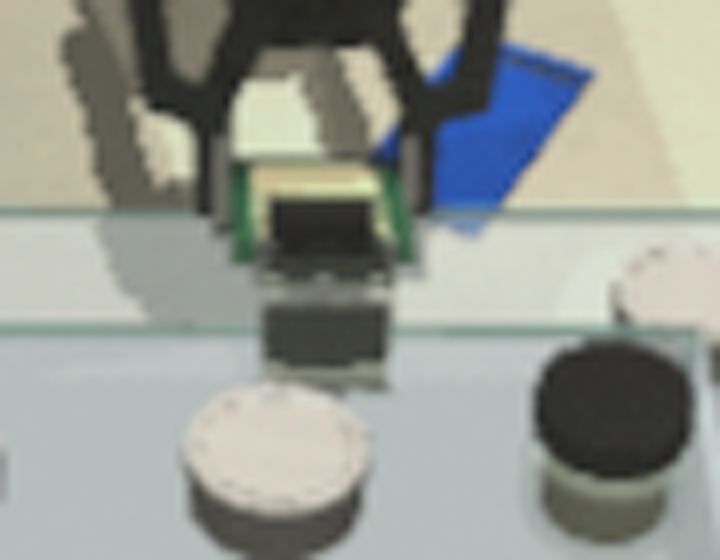

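View pics/t18c.png

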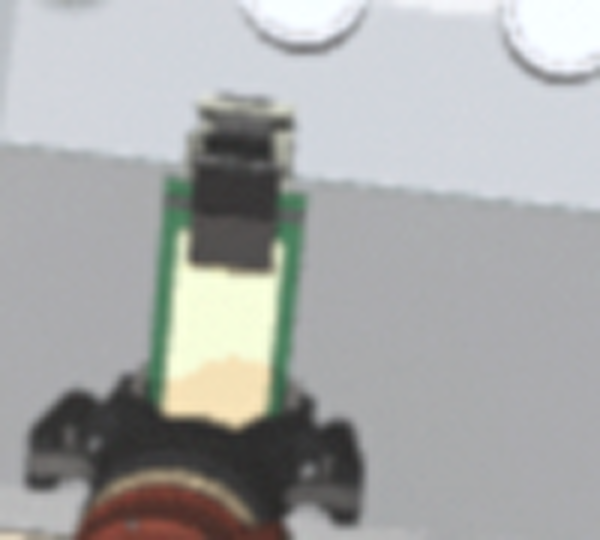

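```bash

python3 -m inch '[{"fingers":-1,"delta_pos":[0,-0.05,0],"twist":[0,0,0]},{"fingers":-1,"delta_pos":[0,0,0],"twist":[0,0,0]},{"fingers":-1,"delta_pos":[0,0,0],"twist":[0,0,0]}]'
python3 -m inch '[{"fingers":-1,"delta_pos":[0,-0.05,0],"twist":[0,0,0]},{"fingers":-1,"delta_pos":[0,0,0],"twist":[0,0,0]},{"fingers":-1,"delta_pos":[0,0,0],"twist":[0,0,0]}]'
python3 ins.py 0
python3 - <<'E'
from clip import *
q=toclip(cloud(grab('scene','s19')));q0=toclip(cloud(load('scene0')))
for v in range(190,204): print(v,[ '%4.0f/%3.0f'%(q[v,u,0],q[v,u,2]) for u in (338,341,344)],[ '%4.0f/%3.0f'%(q0[v,u,0],q0[v,u,2]) for u in (338,341,344)])
E
```

```text
time: 27.28
tool_pos: [0.5609, 0.095, 0.1141]
tool_rot: [0.618, -0.571, 0.416, 0.343]
contact_force: [-4.9, 0.2, -0.5]
gripper_width: 0.683
time: 27.65
tool_pos: [0.561, 0.095, 0.114]
tool_rot: [0.618, -0.571, 0.417, 0.343]
contact_force: [-5.7, 0.8, -2.1]
gripper_width: 0.682
target [0.5606 0.0952 0.1146] now [0.561 0.095 0.114] F [-5.6669  0.78   -2.1197] t 27.65 gw 0.6824133671202368
rot left deg [-0.0035  0.0092 -0.1671]
delta in final axes cm [-0.0719  0.0033  0.0132] in current axes [-0.0719  0.0035  0.0132]
back edge->stop along -0.10389150313508884 normal 1.0192730881765035 lat 0.14174749494053884
190 ['-112/-28', '-111/-26', '-108/-24'] ['-267/-160', '-265/-158', '-263/-156']
191 ['-100/-21', '-103/-24', ' -98/-20'] ['-262/-160', '-255/-154', '-259/-158']
192 [' -90/-16', ' -89/-15', ' -92/-18'] ['-253/-157', '-257/-160', '-253/-156']
193 [' -82/-13', ' -82/-13', ' -82/-13'] ['-250/-158', '-247/-156', '-250/-158']
194 [' -44/ 16', ' -44/ 16', ' -46/ 15'] ['-244/-158', '-243/-157', '-246/-159']
195 [' -37/ 19', ' -40/ 16', ' -37/ 19'] [' -40/ 16', ' -42/ 15', ' -41/ 15']
196 [' -36/ 16', ' -37/ 16', ' -36/ 17'] ['   2/ 50', '   6/ 53', '   4/ 52']
197 ['   6/ 50', '   5/ 49', '   6/ 50'] ['   3/ 47', '   6/ 50', '   4/ 48']
198 ['   6/ 47', '   1/ 42', '   5/ 46'] ['   3/ 44', '   5/ 46', ' 809/759']
199 ['   5/ 42', '   2/ 40', '   2/ 39'] ['   3/ 41', '   2/ 40', '   3/ 40']
200 ['   1/ 35', '  -0/ 34', '   3/ 37'] ['   0/ 35', '   0/ 34', '   1/ 36']
201 ['   0/ 31', '  -1/ 30', '  -4/ 28'] ['   2/ 33', '  -1/ 30', '   2/ 33']
202 ['  -9/ 20', '  -5/ 23', '  -7/ 21'] ['  -7/ 21', '  -8/ 20', '  -8/ 20']
203 ['  -3/ 21', '  -5/ 19', '  -3/ 22'] ['  -5/ 19', '  -4/ 20', '  -2/ 22']
```

At the stop: 6 N with no further travel. Relieve the push, then let go.

```bash

python3 -m inch '[{"fingers":-1,"delta_pos":[0,0.13,0],"twist":[0,0,0]},{"fingers":-1,"delta_pos":[0,0,0],"twist":[0,0,0]},{"fingers":-1,"delta_pos":[0,0,0],"twist":[0,0,0]}]'
python3 -m inch '[{"fingers":0.6,"delta_pos":[0,0,0],"twist":[0,0,0]},{"fingers":0.8,"delta_pos":[0,0,0],"twist":[0,0,0]},{"fingers":1,"delta_pos":[0,0,0],"twist":[0,0,0]},{"fingers":1,"delta_pos":[0,0,0],"twist":[0,0,0]},{"fingers":1,"delta_pos":[0,0,0],"twist":[0,0,0]}]'
python3 - <<'E'
from clip import *
for n in ('scene','top','wrist'): grab(n,n+'20')
E
```

```text
time: 28.08
tool_pos: [0.5607, 0.0951, 0.1144]
tool_rot: [0.619, -0.572, 0.416, 0.343]
contact_force: [-4.7, -0.5, -0.9]
gripper_width: 0.678
time: 28.7
tool_pos: [0.561, 0.0951, 0.1146]
tool_rot: [0.619, -0.572, 0.416, 0.343]
contact_force: [0.4, 0.1, -0.3]
gripper_width: 0.997
```

View pics/wrist20.png

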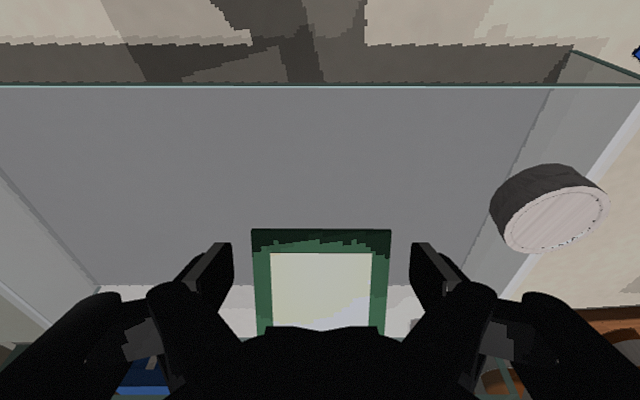

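Released; the plate stays held, front at row ~230, with free space on both sides. Withdrawing along the plate's normal.

```bash

python3 -m inch '[{"fingers":1,"delta_pos":[-1.5,0,0],"twist":[0,0,0]},{"fingers":1,"delta_pos":[-3,0,0],"twist":[0,0,0]},{"fingers":1,"delta_pos":[-4,0,0],"twist":[0,0,0]},{"fingers":1,"delta_pos":[-4,0,0],"twist":[0,0,0]},{"fingers":1,"delta_pos":[-3,0,0],"twist":[0,0,0]}]'
python3 -m inch '[{"fingers":1,"delta_pos":[0,0,0],"twist":[0,0,0]},{"fingers":1,"delta_pos":[0,0,0],"twist":[0,0,0]}]'
python3 - <<'E'
from clip import *
for n in ('scene','top','wrist'): grab(n,n+'21')
c=load('scene21')['pixels'][170:240,300:390]
cv2.imwrite('pics/s21c.png',cv2.resize(cv2.convertScaleAbs(c,alpha=1.4),None,fx=8,fy=8,interpolation=cv2.INTER_CUBIC))
c=load('top21')['pixels'][110:250,215:405]
cv2.imwrite('pics/t21c.png',cv2.resize(cv2.convertScaleAbs(c,alpha=1.5),None,fx=4,fy=4,interpolation=cv2.INTER_CUBIC))
E
```

```text
time: 29.48
tool_pos: [0.4954, 0.1033, 0.2583]
tool_rot: [0.62, -0.572, 0.415, 0.342]
contact_force: [0.5, -0.1, -0.3]
gripper_width: 1.0
time: 29.72
tool_pos: [0.4955, 0.103, 0.254]
tool_rot: [0.619, -0.572, 0.416, 0.343]
contact_force: [0.2, 0.1, 0.2]
gripper_width: 1.0
```

View pics/s21c.png

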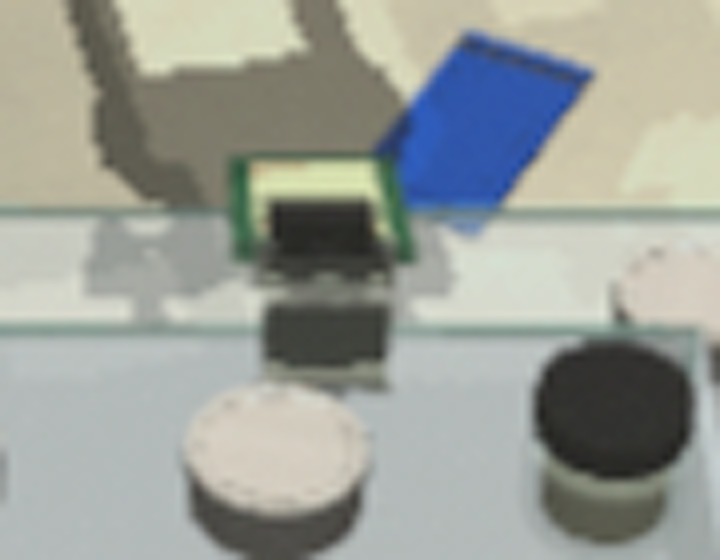

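View pics/wrist21.png

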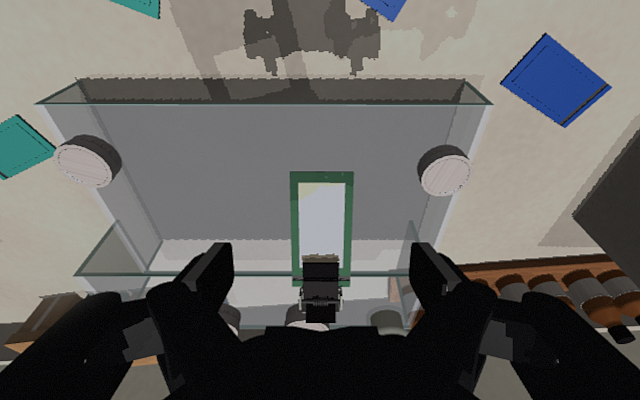

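View pics/t21c.png

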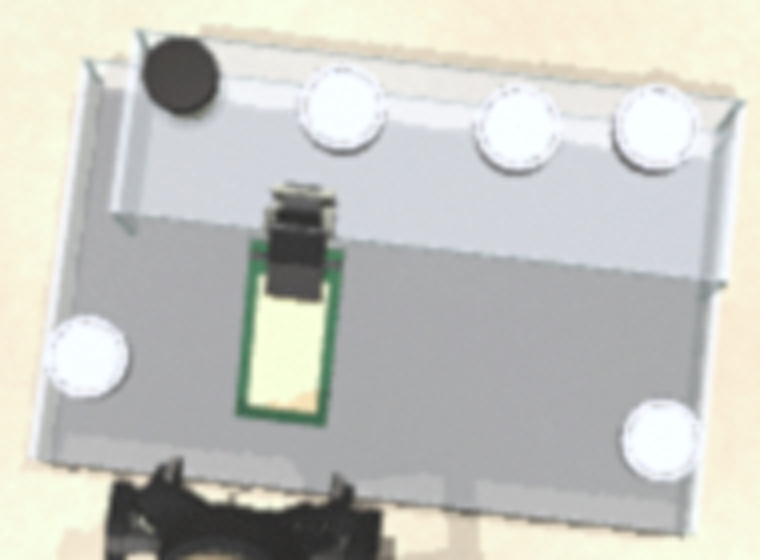

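The plate stands in the clip, cream face up, centred. One numeric check of how far home it is and of the jaw profile.

```bash

python3 - <<'E'
from clip import *
f=load('wrist21'); q=toclip(cloud(f))
for v in list(range(168,180,1))+list(range(180,256,10)): print(v,['%.0f/%.0f/%.0f'%tuple(q[v,u]) for u in (300,321,345)])
P=q[190:250,305:340].reshape(-1,3)
A=np.c_[P[:,0],P[:,1],np.ones(len(P))]; k=np.linalg.lstsq(A,P[:,2],rcond=None)[0]; print('slope',np.degrees(np.arctan(k[:2])))
for v in range(254,300,3): print(v,'jaw',['%.0f/%.0f/%.0f'%tuple(q[v,u]) for u in (312,321,330)])
c=f['pixels'][160:300,270:370]; cv2.imwrite('pics/w21c.png',cv2.resize(cv2.convertScaleAbs(c,alpha=1.5),None,fx=4,fy=4,interpolation=cv2.INTER_CUBIC))
E
```

```text
168 ['-82/34/-91', '-83/58/-90', '-82/86/-91']
169 ['-81/34/-91', '-81/58/-90', '-81/86/-91']
170 ['-80/34/-90', '-79/58/-91', '-80/86/-90']
171 ['-118/38/-34', '-119/58/-32', '-117/81/-34']
172 ['-118/39/-31', '-119/58/-31', '-119/81/-31']
173 ['-118/39/-30', '-119/58/-29', '-118/81/-31']
174 ['-117/39/-30', '-117/58/-31', '-117/80/-29']
175 ['-117/39/-29', '-116/58/-29', '-117/80/-29']
176 ['-115/39/-29', '-116/58/-29', '-115/81/-29']
177 ['-114/39/-29', '-114/58/-29', '-115/81/-28']
178 ['-114/39/-28', '-114/58/-28', '-114/81/-28']
179 ['-112/38/-29', '-113/58/-28', '-113/81/-28']
180 ['-112/38/-28', '-112/58/-28', '-112/81/-27']
190 ['-104/38/-22', '-103/58/-24', '-104/81/-23']
200 ['-94/38/-19', '-95/58/-19', '-94/81/-20']
210 ['-86/38/-14', '-87/58/-13', '-85/81/-15']
220 ['-76/38/-11', '-76/58/-11', '-76/82/-11']
230 ['-66/38/-7', '-67/58/-6', '-68/82/-5']
240 ['-57/37/-1', '-58/58/-1', '-57/82/-2']
250 ['-48/37/3', '-48/58/3', '-47/82/2']
slope [ 3.8 -0.3]
254 jaw ['-44/49/5', '-43/58/5', '-43/67/5']
257 jaw ['-41/49/6', '-41/58/6', '-41/67/6']
260 jaw ['-38/49/8', '-37/58/7', '-38/67/8']
263 jaw ['-44/49/16', '-43/58/15', '-42/67/15']
266 jaw ['-39/49/16', '-38/58/15', '-38/67/16']
269 jaw ['-35/49/17', '-34/58/16', '-34/67/16']
272 jaw ['-30/49/16', '-29/58/16', '-30/67/16']
275 jaw ['-25/49/16', '-24/58/16', '-25/67/17']
278 jaw ['-23/49/19', '-22/58/18', '-22/67/18']
281 jaw ['-22/49/21', '-21/58/21', '-21/67/21']
284 jaw ['-19/49/23', '-18/58/22', '-19/67/23']
287 jaw ['-15/49/24', '-15/58/24', '-14/67/23']
290 jaw ['-12/49/25', '-11/58/25', '-13/67/26']
293 jaw ['-8/49/26', '-8/58/26', '-8/67/26']
296 jaw ['-5/49/28', '-5/58/28', '-6/67/29']
299 jaw ['-4/49/31', '-5/58/32', '-3/67/30']
```

View pics/w21c.png

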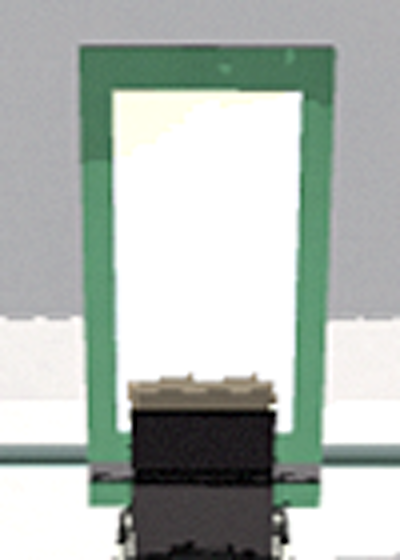

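```bash
python3 -c "
from plant import manip
print(manip.job_done())"
```

```text
the job is handed in; nothing more can be done
None
```

The plate is in the clip, cream face up and centred, and the job is handed in at about 30 s of the 72 s. No verdict was reported.

**What I did:**
- **Slide:** I pressed the closed fingertips on the cream face with about 5–9 N and slid the plate until it overhung by about 40 mm, then let it lie flat.
- **Grip:** I took the overhanging end by its two side edges from above. A head-on pinch would have put the gripper's linkage into the lower riser once tilted.
- **Insert:** I lifted the plate, measured the clip as set about 13 mm out, tilted to 25° and pushed the plate in. About 4.5 N parted the jaws, and the force then turned inward as the bead dropped into the groove. The plate stopped firmly against about 6 N. I released it and drew back.

**Last checks:**
- **Jaw:** the front of the upper jaw sits about 0.7 mm higher than when empty (roughly 0.02–0.03 rad). It would be about 3 mm if the bead were riding on the plate's full thickness.
- **Plate position:** the centre is near x −64 and z −6 mm in the clip frame, sloping about 24°. It is within about 2 mm of the clip's middle, and cream face up.
- **Surroundings:** the tins and the jar look unmoved, and the arm was clear with no force on it.

**Disagreements:** the plate's front edge read about 2 mm further out than predicted for a fully home plate, which is within the uncertainty of the cameras and the clip setting. Two automatic slope fits gave nonsense (39° before insertion, 4° in the final check). I did not use them and read both slopes directly from the depth points.

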